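# Load the table-button drilling jig and strap it down

## Task

Get the table buttons ready for drilling: put the cork sanding block that was left on the jig flat in the open wooden tray, pull the jig's sprung jaw back to its stop so that the plunger drops in and holds it, and lay all the loose beech buttons flat in one row between the end stop and the jaw, tongues pointing to the side with the free bolt. Then pull the plunger knob up so that the jaw springs in and squeezes the row tight against the stop, and after that lift the slotted strap, swing it about its slack bolt across the row and let its slot drop down over the free bolt. Do not knock over the glue bottle or the screw jar.

Things in the scene. Friction and masses are not known exactly. Their poses are not given: they have to be found in the camera images.
- jig: Fixed plywood drilling jig, base 120 mm (its x) by 405 mm (its y), 18 mm thick, with ears for the two strap bolts. Origin on the bench under it; z up. The buttons lie in a row along its y on the line x = 0, on the bed (top of the base, z = 18 mm), between the end stop (face at y = +165 mm) and the jaw. Slack bolt at x = -102, y = +133 mm (top z = 79 mm); free bolt at x = +95, y = +133 mm.
- stop: The fixed dark wooden end stop of the jig, 60 mm wide (x), 30 mm thick, 22 mm high; origin at the foot of its face on the row's line (jig x = 0, y = +165, z = 18 mm); jig axes.
- jaw_slide (a joint): Position of the sprung jaw, m: 0 closed (face 50 mm from the end stop), 0.115 back at its stop (face 165 mm from the end stop, at jig y = 0). It opens towards jig -y. A damped spring pulls it shut with 6 N at 0 to 10.6 N at 0.115 (plus 60 N per m/s). At 0.113 or more the plunger drops by itself and then holds it at about 0.113.
- jaw: The jaw, a dark wooden block 60 mm wide (x), 30 mm thick (y), 22 mm high, with a flat steel bar (44 mm wide, top at z = 32 mm) running back from it along -y through the bridge. Origin at the foot of its face, on the row's line, at bed height; jig axes.
- jaw_handle (a point): Point on the upright turned wooden handle on top of the jaw (round, 18 mm in diameter, 48 mm tall, on the row's line, 13 mm behind the jaw's face); this point is 33 mm above the jaw's top (z = 73 mm), 15 mm below the handle's top.
- plunger (a joint): Height of the sprung index plunger in m: 0 while its pin rides on the jaw's bar, -0.010 when it has dropped and locks the jaw back, +0.012 fully up. Spring and weight hold it down with 4 to 6 N; the locked jaw adds about 2 N of drag. Lifted to 0 or above it frees the jaw.
- plunger_knob (a point): Centre of the plunger's black round knob (22 mm in diameter, 30 mm tall, upright). It stands on an aluminium bridge (76 mm in x, 32 mm in y, top at z = 50 mm) at jig y = -75 mm; dropped, the knob's underside is 3 mm above the bridge.
- strap (a joint): Angle of the steel strap about the upright slack bolt, rad: 0 straight across the row with the slot over the free bolt (the strap points along the jig's +x), growing as it swings towards the jig's +y; it starts swung well aside. Moves freely, limits -0.3 and 2.5.
- bush (a joint): How far the strap is raised along its slack bolt, m: 0 down, 0.020 fully up; it falls by its own weight (3.3 N). The strap always stays level. It must be raised by at least 0.012 to pass over the free bolt.
- strap_knob (a point): Centre of the black round knob standing on the strap (20 mm in diameter, 34 mm tall), 135 mm from the slack bolt; the point is 17 mm above the strap's upper face. The strap is flat steel, 36 mm wide, 6 mm thick, 240 mm long, its underside at jig z = 42 mm when down.
- strap_slot (a point): Centre of the strap's slot (12 mm wide across the strap, 24 mm long along it) at the strap's underside, 197 mm from the slack bolt.
- free_bolt (a point): Point on the axis of the free bolt (8 mm in diameter, round tip 11 mm above this point) at the level where the underside of the dropped strap lies (jig z = 42 mm).
- button1: Beech table button 1: a wooden block 60 mm long (its x), 32 mm wide (y), 22 mm high (z), 45 g, with a rebate cut from the top of one end that leaves a low tongue 18 mm long and 10 mm high at its +x end (the full-height part spans x = -30 to +12 mm). Origin: centre of the 60 x 32 mm underside. Starts lying flat on the bench, rebate up. May be absent.
- button2: Beech table button 2: a wooden block 60 mm long (its x), 32 mm wide (y), 22 mm high (z), 45 g, with a rebate cut from the top of one end that leaves a low tongue 18 mm long and 10 mm high at its +x end (the full-height part spans x = -30 to +12 mm). Origin: centre of the 60 x 32 mm underside. Starts lying flat on the bench, rebate up. May be absent.
- button3: Beech table button 3: a wooden block 60 mm long (its x), 32 mm wide (y), 22 mm high (z), 45 g, with a rebate cut from the top of one end that leaves a low tongue 18 mm long and 10 mm high at its +x end (the full-height part spans x = -30 to +12 mm). Origin: centre of the 60 x 32 mm underside. Starts lying flat on the bench, rebate up. May be absent.
- button4: Beech table button 4: a wooden block 60 mm long (its x), 32 mm wide (y), 22 mm high (z), 45 g, with a rebate cut from the top of one end that leaves a low tongue 18 mm long and 10 mm high at its +x end (the full-height part spans x = -30 to +12 mm). Origin: centre of the 60 x 32 mm underside. Starts lying flat on the bench, rebate up. May be absent.
- tongue1 (a point): Middle of the tongue's end face of button 1 (30 mm from the button's origin along its x, 5 mm up).
- tongue2 (a point): Middle of the tongue's end face of button 2 (30 mm from the button's origin along its x, 5 mm up).
- tongue3 (a point): Middle of the tongue's end face of button 3 (30 mm from the button's origin along its x, 5 mm up).
- tongue4 (a point): Middle of the tongue's end face of button 4 (30 mm from the button's origin along its x, 5 mm up).
- cork_block: Cork sanding block 55 mm (x) by 90 mm (y) by 32 mm (z), 60 g. Origin: centre of its underside. It starts lying flat on the jaw's bar between jaw and bridge, in the jaw's way.
- tray: Fixed open wooden tray 150 mm (x) by 130 mm (y) by 28 mm high, walls 5 mm, floor 5 mm. Origin: centre of its underside, on the bench.
- glue_bottle: White glue bottle, 60 mm in diameter, 160 mm tall, standing behind the jig. Origin: centre of its underside.
- screw_jar: Jar of screws, 66 mm in diameter, 80 mm tall, standing behind the jig. Origin: centre of its underside.
There are look-alikes about, which are no part of the job. Of the things shaped like the cork_block, the cork one is meant.

How it is judged:
On the way, in this order (a step that is already met when the one before it is completed fails the run):
1. the jaw is back at its stop and the plunger has dropped in and holds it (value of joint jaw_slide above 0.109 m and value of joint plunger below -0.006 m), for 0.2 s.
2. all the buttons lie flat in one row on the bed between stop and jaw, tongues to the free-bolt side, the jaw still held back (x of button1 in the frame of jig between -0.012 and 0.012 m and y of button1 in the frame of jig between 0 and 0.165 m and z of button1 in the frame of jig between 0.01 and 0.024 m and angle between each of button1, button2, button3, button4's own z axis and vertical below 0.12 rad and x of each of tongue1, tongue2, tongue3, tongue4 in the frame of jig above 0.012 m and x of button2 in the frame of jig between -0.012 and 0.012 m and y of button2 in the frame of jig between 0 and 0.165 m and z of button2 in the frame of jig between 0.01 and 0.024 m and x of button3 in the frame of jig between -0.012 and 0.012 m and y of button3 in the frame of jig between 0 and 0.165 m and z of button3 in the frame of jig between 0.01 and 0.024 m and x of button4 in the frame of jig between -0.012 and 0.012 m and y of button4 in the frame of jig between 0 and 0.165 m and z of button4 in the frame of jig between 0.01 and 0.024 m and value of joint jaw_slide above 0.105 m), for 0.2 s.
3. the plunger is pulled and the jaw squeezes the row against the stop (x of button1 in the frame of jig between -0.012 and 0.012 m and y of button1 in the frame of jig between 0 and 0.165 m and z of button1 in the frame of jig between 0.01 and 0.024 m and angle between each of button1, button2, button3, button4's own z axis and vertical below 0.12 rad and x of each of tongue1, tongue2, tongue3, tongue4 in the frame of jig above 0.012 m and x of button2 in the frame of jig between -0.012 and 0.012 m and y of button2 in the frame of jig between 0 and 0.165 m and z of button2 in the frame of jig between 0.01 and 0.024 m and x of button3 in the frame of jig between -0.012 and 0.012 m and y of button3 in the frame of jig between 0 and 0.165 m and z of button3 in the frame of jig between 0.01 and 0.024 m and x of button4 in the frame of jig between -0.012 and 0.012 m and y of button4 in the frame of jig between 0 and 0.165 m and z of button4 in the frame of jig between 0.01 and 0.024 m and (contact force between jaw and button1 above 2 N or contact force between jaw and button2 above 2 N or contact force between jaw and button3 above 2 N or contact force between jaw and button4 above 2 N) and (contact force between stop and button1 above 2 N or contact force between stop and button2 above 2 N or contact force between stop and button3 above 2 N or contact force between stop and button4 above 2 N) and value of joint jaw_slide below 0.09 m), for 0.2 s.
4. the strap is swung across and its slot has dropped over the free bolt (horizontal distance between strap_slot and free_bolt below 0.008 m and distance between strap_slot and free_bolt below 0.0095 m and z of strap_slot in the frame of jig between 0.036 and 0.046 m), for 0.2 s.
At the end, for the whole second after the job is handed in: All buttons lie flat on the bed in one row within 12 mm of its line, tongues to the free bolt, squeezed between jaw and stop (over 2 N); the strap is down, slot within 8 mm of the free bolt, underside within 4 mm of its seat; the cork block lies flat in the tray; all at rest (all of step 3 and all of step 4 and x of cork_block in the frame of tray between -0.07 and 0.07 m and y of cork_block in the frame of tray between -0.06 and 0.06 m and z of cork_block in the frame of tray below 0.02 m and angle between cork_block's own z axis and vertical below 0.2 rad and linear speed of each of button1, button2, button3, button4, cork_block below 0.03 m/s); the robot touches nothing.
It fails at once if the glue bottle or the screw jar is knocked over (angle between any of glue_bottle, screw_jar's own z axis and vertical above 0.6 rad).
Of button1, button2, button3, button4 only 2 to 4 are there at a start; the rules pass over those that are not, and their reading is None.
At some moment in a run one of button1, button2, button3, button4 may be knocked a few centimetres aside while the robot is not near it.
Once in a run the grip may slacken for a moment while it holds something.
It also fails if it takes over 210 s, if anything falls off the work surface, if the arm or the gripper's body presses on something with over 40 N, if the wrist force passes 120 N, or if a joint passes its speed limit or range.

## Robot

A 6-joint arm with a two-finger parallel gripper is mounted at the origin on the work surface. World frame = base frame: x ahead of the robot, y to its left, z up, the work surface at z = 0. Lengths are in m, angles in rad, forces in N, time in s.
With the tool pointing down it reaches from about 0.35 to 0.95 m from the base axis. Payload 17.4 kg.
Tool frame: the origin (TCP) lies at the very end of the fingers, on their centre line; the grasp point (between the pads) lies 19 mm behind it; z points along the fingers, x is the direction in which the jaws open and shut, and the axes are right-handed (so a half turn about z gives the same grasp; the last joint's range is limited). The gripper opens to 93 mm and grips with 3 to 60 N. Pads are 15 mm wide; open, the fingers measure 128 mm over their backs; the gripper's body (75 mm by 188 mm) begins 65 mm behind the grasp point.
Start: joints at [1.247, 0.116, 1.442, -0, 1.584, -0.038], TCP at [0.19, 0.648, 0.219] pointing down, gripper open.
Joint ranges: [-2.83, 2.83], [-0.83, 2.19], [0.07, 2.5], [-1.14, 4.28], [0.01, 3], [-2.97, 2.97]. Speed limits (rad/s): [1.89, 1.89, 2.22, 3.14, 3.14, 3.14].

## Interface

Orientations are given as a unit quaternion [x, y, z, w].
In Python, from rig import manip gives the robot as it stands.
- The arm moves only by the tool apply_moves, never from a script. Its arguments are lists of equal length, an entry for each row: "twist": the turn, a rotation vector about the tool's x, y, z in rad, a list of three; "xyz": the shift along the tool's x, y, z in m, a list of three; "fingers": the closure, from 0 (fully open) to 1 (shut). In form: {"twist": [[ax, ay, az], ...], "xyz": [[x, y, z], ...], "fingers": [fingers, ...]}. A call has exactly 5 rows; each row is the pose to reach, as a shift and turn from the pose commanded when the call began, along the tool's axes at that moment; what a row does not reach only later rows make up. A row lasts 1/12 s, in which the tool goes at most 41.7 mm and 7.16 degrees, less where a joint would pass 70% of its speed; a pose out of reach is approached as far as the arm can. A call with a gripper value outside its range is refused whole. The fingers move at their own pace and stop on an object; the grip force is fixed at half the most. Time passes only in rows, so rows that repeat a pose let the fingers close, or fill a call up. It gives the time, the measured TCP pose, the force and the opening at its end, in the units of the state.
- manip.get_obs(): the state, without advancing time (a new reading comes with each control period).
- manip.grab_frame(name): name is "scene" or "side" or "wrist"; returns (picture, depth): 400x640x3 uint8, blue, green, red; 400x640 float32, m along the optical axis (not along the pixel's ray), 0 where there is no reading.
- manip.camera_info(name): a dict with "K" (3x3 intrinsics, pixels), "xyz" and "rotation" of the camera in the world. Camera axes: x right, y down, z forward; pixel columns grow to the right and rows downward; lengths in m; the calibration is good to about 2 mm. A picture is of the moment at which its call begins: read the wrist's pose just before it. camera_info takes no time and is no camera call; for the wrist camera it gives the pose at the moment of the call.
- manip.sign_off(): hands the job in, once; it reports no verdict.
Trained networks look in the newest picture that a camera, given by its name, has taken for a name from the list of things; names that differ only in an ending like _2 or _b are one class to them, and where a whole thing is asked for, a point or a joint stands for the part that bears it (a point fixed in the world has none). Each returns a list of dicts, best first, with "score" (0 to 1); they miss things now and then, are a little off and sometimes report something else, mostly with a low value. They report only what shows in the picture. A call takes as long as a camera call. They do not tell look-alikes from the thing itself.
- manip.look_for(camera, label): "xy" ([column, row] in pixels, amid what is visible of it).
The state is a dict: "time_s": time; "qpos": joint angles; "qvel": joint speeds; "joint_efforts": joint torques, N m; "tcp_pos": TCP position; "tcp_rot": TCP orientation; "ft_force": force on the tool from outside, world axes, zero at the start; "moment": the same for the moment, N m; "width": finger opening in m.
Only numpy, scipy, OpenCV 4.12 (cv2) and the standard library are available. Lean on these libraries where they do the work, as an engineer would, in place of code of your own. Each camera call takes 0.05 s, during which the arm holds its last target. There are 200 camera calls.

## Working session

There is one attempt and no reset: what is moved stays moved. The work goes in short steps, Python scripts to look and compute and a tool call to move; the robot and the scene stay as the last step left them, time stands still between calls to the robot, and variables do not carry over. Pictures are saved under pics/ and viewed, about 12 in all and at most 16, crops included, and the job is handed in when it is done.

Besides the shell and the picture viewer there is one more tool, called after "Call:" as a command line: name --argument value ..., lists and objects as JSON in quotes. apply_moves: Moves the arm, as the interface text tells. Its arguments: {"type":"object","properties":{"twist":{"type":"array","items":{"type":"array","items":{"type":"number"}}},"xyz":{"type":"array","items":{"type":"array","items":{"type":"number"}}},"fingers":{"type":"array","items":{"type":"number"}}},"required":["twist","xyz","fingers"]}

```bash
ls; mkdir -p pics
cat > h.py <<'E'
import numpy as np, cv2
from scipy.spatial.transform import Rotation as R
from rig import manip
def cam(n):
    c=manip.camera_info(n); r=np.array(c["rotation"],float)
    M=r if r.shape==(3,3) else R.from_quat(r).as_matrix()
    return np.array(c["K"]),np.array(c["xyz"]),M
def pt(c,uv,d):
    K,t,M=c; return t+M@(np.linalg.inv(K)@np.array([uv[0],uv[1],1.])*d)
def cloud(c,D):
    K,t,M=c; v,u=np.mgrid[:D.shape[0],:D.shape[1]]
    P=np.stack([u,v,np.ones_like(u)],-1)@np.linalg.inv(K).T*D[...,None]
    return P@M.T+t
def proj(c,p):
    K,t,M=c; q=(np.atleast_2d(p)-t)@M@K.T; return q[:,:2]/q[:,2:]
E
python3 - <<'E'
from h import *
o=manip.get_obs(); print(o)
for n in("scene","side"):
    i,d=manip.grab_frame(n); c=cam(n); cv2.imwrite(f"pics/{n}0.png",i); np.save(f"pics/{n}0.npy",d)
    print(n,c[1],c[2].round(2).tolist(),c[0].tolist())
    for l in("jig","cork_block","tray","button1","jaw_handle","plunger_knob","strap_knob","free_bolt","strap_slot","glue_bottle","screw_jar","stop"):
        r=manip.look_for(n,l)
        print(l,[(round(x["score"],2),np.round(x["xy"]).tolist(),pt(c,x["xy"],d[int(x["xy"][1]),int(x["xy"][0])]).round(3).tolist()) for x in r[:6]])
E
```

```text
pics
{'time_s': 0.0, 'qpos': array([ 1.24722707e+00,  1.16449950e-01,  1.44227244e+00, -1.63206106e-05,
        1.58400573e+00, -3.77834161e-02]), 'qvel': array([ 0.00120302, -0.00037074,  0.0005367 , -0.00026185,  0.00118232,
        0.0024273 ]), 'joint_efforts': array([ 2.77191655e-03, -7.21262455e+01, -6.22623467e+01,  7.83327059e-02,
        2.35125114e-02, -1.00363591e-04]), 'tcp_pos': array([0.19022512, 0.64741963, 0.21792503]), 'tcp_rot': array([ 8.00597055e-01,  5.99202832e-01, -4.62410669e-04,  3.29486549e-04]), 'ft_force': array([-0.09575676,  0.47375748,  0.53279544]), 'moment': array([ 0.00609352, -0.04200975,  0.01008884]), 'width': 0.0926879756179704}
scene [ 1.02313467 -0.35567851  1.04605682] [[0.62, 0.67, -0.41], [0.78, -0.54, 0.31], [-0.01, -0.51, -0.86]] [[381.7642432628522, 0.0, 317.5839127337847], [0.0, 381.7642432628522, 192.0062756363683], [0.0, 0.0, 1.0]]
jig [(0.66, [338.0, 207.0], [0.625, 0.024, 0.037])]
cork_block [(0.87, [181.0, 309.0], [0.6, -0.49, 0.033]), (0.82, [326.0, 202.0], [0.599, -0.001, 0.06]), (0.71, [258.0, 195.0], [0.432, -0.136, 0.021])]
tra
[... 1536 characters left out ...]
0.85, [348.0, 307.0], [0.399, -0.294, 0.021]), (0.74, [416.0, 312.0], [0.492, -0.409, 0.019])]
jaw_handle [(0.91, [296.0, 174.0], [0.592, 0.07, 0.03])]
plunger_knob [(0.61, [330.0, 199.0], [0.563, -0.085, 0.078])]
strap_knob [(0.7, [224.0, 159.0], [0.487, 0.246, 0.047])]
free_bolt [(0.58, [310.0, 145.0], [0.727, 0.149, -0.003]), (0.36, [226.0, 164.0], [0.48, 0.228, 0.046])]
strap_slot [(0.58, [222.0, 159.0], [0.482, 0.248, 0.047])]
glue_bottle [(0.96, [442.0, 202.0], [0.724, -0.299, 0.105]), (0.41, [421.0, 277.0], [0.571, -0.365, 0.022])]
screw_jar [(0.84, [283.0, 114.0], [0.716, 0.249, 0.064]), (0.5, [224.0, 165.0], [0.47, 0.229, 0.047])]
stop [(0.73, [276.0, 158.0], [0.592, 0.152, 0.036])]
```

Run:
```python
from h import *
i=cv2.imread("pics/scene0.png"); cv2.imwrite("pics/s0b.png",cv2.resize(i[90:370,140:480],None,fx=2.1,fy=2.1,interpolation=cv2.INTER_CUBIC))
i=cv2.imread("pics/side0.png"); cv2.imwrite("pics/d0b.png",cv2.resize(i[70:370,140:540],None,fx=1.9,fy=1.9,interpolation=cv2.INTER_CUBIC))
```

```text
(no output)
```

View pics/s0b.png

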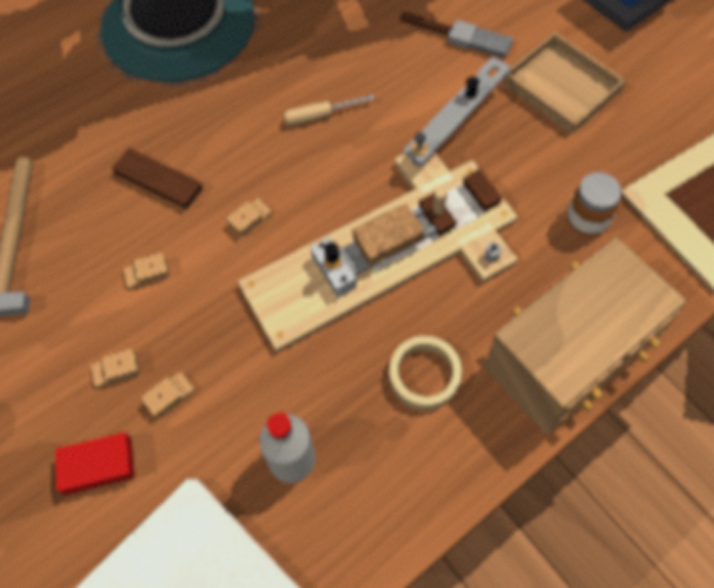

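View pics/d0b.png

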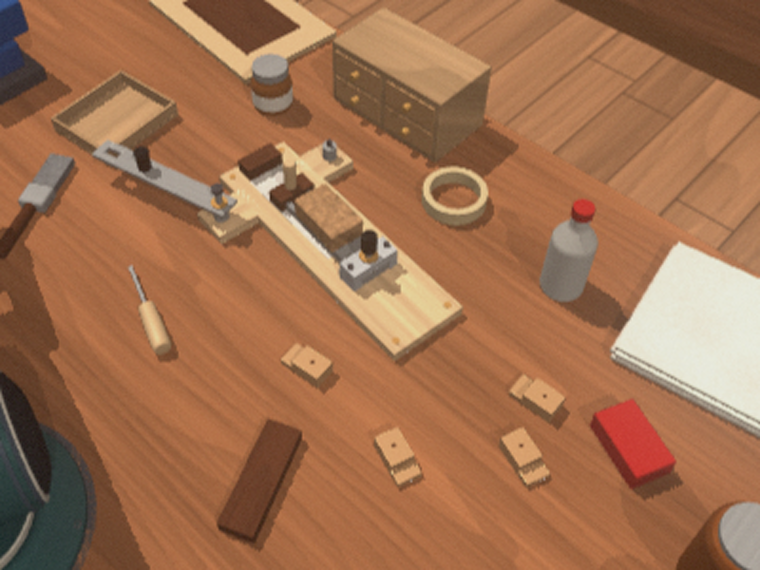

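```bash
cat >> h.py <<'E'
def merged(ims):
    return np.concatenate([cloud(cam(n),np.where(d>0,d,np.nan)).reshape(-1,3) for n,d in ims])
def rect(P,cell=.001):
    (c,s,a)=cv2.minAreaRect((P[:,:2]*1000).astype(np.float32))
    return np.array(c)/1000,np.array(s)/1000,a
def buttons(P,centers,rad=.05):
    out=[]
    for c in centers:
        q=P[np.hypot(*(P[:,:2]-c).T)<rad]
        top=q[(q[:,2]>.0175)&(q[:,2]<.028)]; ton=q[(q[:,2]>.0065)&(q[:,2]<.0135)]
        al=q[(q[:,2]>.0065)&(q[:,2]<.028)]
        if len(top)<10: out.append(None);continue
        m=np.median(top[:,:2],0)
        top=top[np.hypot(*(top[:,:2]-m).T)<.032]; r=rect(top)
        a=np.deg2rad(r[2]) if r[1][0]>r[1][1] else np.deg2rad(r[2]+90)
        u=np.array([np.cos(a),np.sin(a)])
        al=al[np.hypot(*(al[:,:2]-r[0]).T)<.05]
        s=np.sum((ton[:,:2]-r[0])@u>.02)-np.sum((ton[:,:2]-r[0])@u<-.02)
        if s<0: u=-u
        out.append((r[0]+u*.009,np.degrees(np.arctan2(u[1],u[0])),r[1],s,len(top),rect(al)))
    return out
E
python3 - <<'E'
from h import *
ims=[(n,np.load(f"pics/{n}0.npy")) for n in("scene","side")]
for one in ([ims[0]],[ims[1]],ims):
    P=merged(one); P=P[~np.isnan(P[:,0])]
    print("bench",np.median(P[(abs(P[:,0]-.55)<.1)&(abs(P[:,1]+.25)<.04),2]))
    j=P[(P[:,2]>.013)&(P[:,2]<.023)&(abs(P[:,0]-.59)<.17)&(P[:,1]>-.25)&(P[:,1]<.27)]
    m=np.zeros((600,400),np.uint8); 
    ij=((j[:,:2]-[.4,-.3])*1000).astype(int); m[ij[:,1],ij[:,0]]=255
    m=cv2.morphologyEx(m,cv2.MORPH_CLOSE,np.ones((7,7))); m=cv2.morphologyEx(m,cv2.MORPH_OPEN,np.ones((15,15)))
    cv2.imwrite("pics/jm%d.png"%len(one),m)
    cs,_=cv2.findContours(m,0,1); c=max(cs,key=cv2.contourArea); r=cv2.minAreaRect(c); print("jig+ears",np.array(r[0])/1000+[.4,-.3],r[1:])
    sub=c[(c[:,0,1]<260)]  # y<-0.04: plain base
    r=cv2.minAreaRect(sub); print("front part",np.array(r[0])/1000+[.4,-.3],r[1:], (cv2.boxPoints(r)/1000+[.4,-.3]).round(3).tolist())
    for b in buttons(P,[(.418,-.138),(.399,-.294),(.495,-.406),(.575,-.37)]): print(b)
    k=P[(P[:,2]>.052)&(P[:,2]<.07)&(abs(P[:,0]-.59)<.08)&(abs(P[:,1]-.0)<.055)]; print("cork",rect(k),np.median(k[:,2]))
    k=P[(P[:,2]>.02)&(P[:,2]<.034)&(abs(P[:,0]-.53)<.15)&(abs(P[:,1]-.43)<.11)&(P[:,1]>.33)]; print("tray",rect(k))
E
```

```text
bench -0.0003336398531889051
jig+ears [ 0.60887357 -0.02118454] ((237.58543395996094, 392.1781311035156), 4.441241264343262)
front part [ 0.57231691 -0.123237  ] ((181.6353302001953, 121.66504669189453), 82.56858825683594) [[0.5, -0.205], [0.621, -0.221], [0.644, -0.041], [0.524, -0.025]]
(array([ 0.41989287, -0.12897177]), np.float64(95.39095401763916), array([0.03170124, 0.04321859]), np.int64(38), 117, (array([ 0.4197561 , -0.12928998]), array([0.0324622 , 0.06017804]), 7.078609466552734))
(array([ 0.40244099, -0.29786945]), np.float64(-109.93880462646486), array([0.04237638, 0.03453508]), np.int64(-45), 137, (array([ 0.40238525, -0.29802313]), array([0.06070335, 0.03453508]), 70.0611801147461))
(array([ 0.50456685, -0.40580083]), np.float64(-109.50967407226562), array([0.0417843, 0.0326681]), np.int64(-52), 167, (array([ 0.51045389, -0.40798566]), array([0.0599513 , 0.04714481]), 70.3805160522461))
(array([ 0.58141653, -0.36737247]), np.float64(92.3552017211914), array([0.0329588 , 0.04189143]), np.int64(64), 180, (array([ 0.58141663, -0.36731226]), array([0.03298753, 0.05986543]
[... 2148 characters left out ...]
-0.29761719]), array([0.06105899, 0.03894187]), 70.49543762207031))
(array([ 0.50172227, -0.40493795]), np.float64(-109.50967407226562), array([0.04259367, 0.03860699]), np.int64(-162), 420, (array([ 0.50289963, -0.40448203]), array([0.06180336, 0.04041244]), 71.6004638671875))
(array([ 0.57858005, -0.36658161]), np.float64(91.84072029590607), array([0.03851526, 0.0439083 ]), np.int64(131), 396, (array([ 0.57858856, -0.366845  ]), array([0.03851526, 0.06138126]), 1.840720295906067))
cork (array([ 5.88825684e-01, -1.99069977e-04]), array([0.09327197, 0.06166495]), 80.09649658203125) 0.062487208251944426
tray (array([0.49355527, 0.41734543]), array([0.22887872, 0.13665355]), 5.191421985626221)
```

Run:
```python
import cv2,numpy as np
a=cv2.imread("pics/jm1.png");b=cv2.imread("pics/jm2.png");cv2.imwrite("pics/jm.png",np.hstack([a,b])[::-1])
```

```text
(no output)
```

View pics/jm.png

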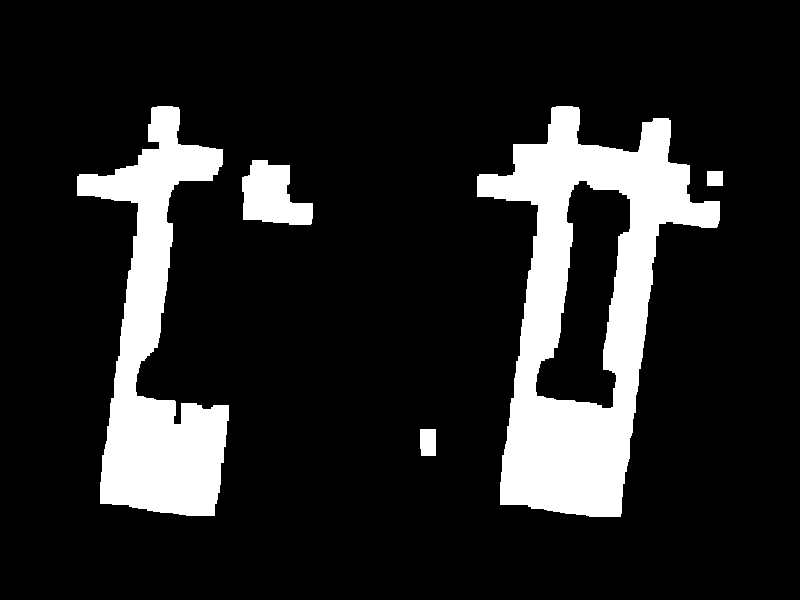

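The mask picture shows the jig's base turned by about -7.4°, with its front edge near (0.558, -0.213). All four buttons are present. I'll write a planner next and go above the cork block.

```bash
cat >> h.py <<'E'
J0=np.array([.585,-.012]); JA=-7.4
def jw(x,y):  # jig -> world xy
    a=np.radians(JA); return J0+x*np.array([np.cos(a),np.sin(a)])+y*np.array([-np.sin(a),np.cos(a)])
def plan(wps,start=None):
    """wps: (x,y,z,yaw_deg,fingers[,ncalls]); prints calls: xyz & tz in tool axes"""
    o=manip.get_obs()
    p,r=(np.array(o["tcp_pos"]),R.from_quat(o["tcp_rot"])) if start is None else start
    for w in wps:
        tgt=np.array(w[:3]); a=np.radians(w[3])
        rt=R.from_matrix(np.array([[np.cos(a),np.sin(a),0],[np.sin(a),-np.cos(a),0],[0,0,-1]]))
        d=np.linalg.norm(tgt-p); ang=(r.inv()*rt).magnitude()
        n=w[5] if len(w)>5 else max(1,int(np.ceil(max(d/.15,ang/.5))))
        for k in range(n):
            f=1/(n-k)
            xyz=(r.inv().apply(tgt-p)*f).round(3); tw=((r.inv()*rt).as_rotvec()*f).round(3)
            print("  call xyz",xyz.tolist(),"twist",tw.tolist(),"f",w[4])
            p=p+r.apply(xyz); r=r*R.from_rotvec(tw)
        print(" -> at",p.round(3).tolist())
E
python3 - <<'E'
from h import *
ims=[(n,np.load(f"pics/{n}0.npy")) for n in("scene","side")]
P=merged(ims);P=P[~np.isnan(P[:,0])]
k=P[(P[:,2]>.02)&(P[:,2]<.034)&(abs(P[:,0]-.54)<.11)&(abs(P[:,1]-.43)<.11)]
m=np.zeros((300,300),np.uint8); ij=((k[:,:2]-[.4,.3])*1000).astype(int); m[ij[:,1],ij[:,0]]=255
m=cv2.morphologyEx(m,cv2.MORPH_CLOSE,np.ones((5,5)));cs,_=cv2.findContours(m,0,1)
for c in cs:
    if cv2.contourArea(c)>300: r=cv2.minAreaRect(c);print("tray",np.array(r[0])/1000+[.4,.3],r[1:])
plan([(.59,.02,.30,-7.4,0)])
E
```

```text
tray [0.5288454  0.42044804] ((156.12811279296875, 136.01673889160156), 4.5377726554870605)
  call xyz [-0.098, 0.112, -0.016] twist [0.0, 0.0, 0.283] f 0
  call xyz [-0.063, 0.135, -0.016] twist [0.0, 0.0, 0.283] f 0
  call xyz [-0.022, 0.147, -0.016] twist [0.0, 0.0, 0.283] f 0
  call xyz [0.019, 0.148, -0.017] twist [0.0, 0.0, 0.283] f 0
  call xyz [0.06, 0.136, -0.016] twist [0.0, 0.0, 0.282] f 0
 -> at [0.59, 0.02, 0.3]
```

Call:
apply_moves --twist '[[0,0,0.06],[0,0,0.12],[0,0,0.17],[0,0,0.23],[0,0,0.283]]' --xyz '[[-0.02,0.022,-0.003],[-0.04,0.045,-0.006],[-0.06,0.068,-0.01],[-0.08,0.09,-0.013],[-0.098,0.112,-0.016]]' --fingers '[0,0,0,0,0]'

```text
time_s: 1.72
tcp_pos: [0.2706, 0.5207, 0.2349]
tcp_rot: [0.878, 0.479, 0.0, -0.0]
ft_force: [1.9, -0.8, 0.5]
width: 0.0927
```

Call:
apply_moves --twist '[[0,0,0.06],[0,0,0.12],[0,0,0.17],[0,0,0.23],[0,0,0.283]]' --xyz '[[-0.013,0.027,-0.003],[-0.025,0.054,-0.006],[-0.038,0.081,-0.01],[-0.05,0.108,-0.013],[-0.063,0.135,-0.016]]' --fingers '[0,0,0,0,0]'

```text
time_s: 2.13
tcp_pos: [0.3505, 0.395, 0.251]
tcp_rot: [0.937, 0.35, 0.0, -0.0]
ft_force: [0.1, 0.5, 0.3]
width: 0.0934
```

Call:
apply_moves --twist '[[0,0,0.06],[0,0,0.12],[0,0,0.17],[0,0,0.23],[0,0,0.283]]' --xyz '[[-0.004,0.03,-0.003],[-0.008,0.06,-0.006],[-0.013,0.09,-0.01],[-0.018,0.118,-0.013],[-0.022,0.147,-0.016]]' --fingers '[0,0,0,0,0]'

```text
time_s: 2.55
tcp_pos: [0.4306, 0.2698, 0.2671]
tcp_rot: [0.977, 0.215, 0.0, -0.0]
ft_force: [-0.1, 0.2, 0.7]
width: 0.0928
```

Call:
apply_moves --twist '[[0,0,0.06],[0,0,0.12],[0,0,0.17],[0,0,0.23],[0,0,0.283]]' --xyz '[[0.004,0.03,-0.003],[0.008,0.06,-0.006],[0.012,0.09,-0.01],[0.015,0.118,-0.013],[0.019,0.148,-0.017]]' --fingers '[0,0,0,0,0]'

```text
time_s: 2.97
tcp_pos: [0.5104, 0.1437, 0.2839]
tcp_rot: [0.997, 0.075, 0.0, -0.0]
ft_force: [0.5, -0.4, 0.4]
width: 0.093
```

Call:
apply_moves --twist '[[0,0,0.06],[0,0,0.12],[0,0,0.18],[0,0,0.24],[0,0,0.282]]' --xyz '[[0.015,0.035,-0.004],[0.03,0.07,-0.008],[0.045,0.105,-0.012],[0.06,0.136,-0.016],[0.06,0.136,-0.016]]' --fingers '[0,0,0,0,0]'

```text
time_s: 3.38
tcp_pos: [0.5922, 0.0153, 0.2996]
tcp_rot: [0.998, -0.068, 0.0, 0.001]
ft_force: [-0.6, 0.8, -1.1]
width: 0.0932
```

Run:
```python
from h import *
o=manip.get_obs(); print(o["time_s"],o["tcp_pos"],o["qpos"])
c=cam("wrist"); i,d=manip.grab_frame("wrist"); cv2.imwrite("pics/w1.png",i)
print(c[1],c[2].round(2).tolist())
P=cloud(c,np.where(d>0,d,np.nan)).reshape(-1,3);P=P[~np.isnan(P[:,0])]
for l in("cork_block","jaw_handle","plunger_knob","free_bolt","strap_knob","stop"):
    print(l,[(round(x["score"],2),np.round(x["xy"]).tolist(),pt(c,x["xy"],d[int(x["xy"][1]),int(x["xy"][0])]).round(3).tolist()) for x in manip.look_for("wrist",l)[:3]])
k=P[(P[:,2]>.054)&(P[:,2]<.07)&(abs(P[:,0]-.59)<.08)&(abs(P[:,1]-.0)<.055)]; print("cork",rect(k),np.median(k[:,2]))
b=P[(P[:,2]>.013)&(P[:,2]<.023)&(P[:,1]>-.08)&(P[:,1]<.05)]
for lo,hi in((-.05,-.03),(-.03,-.01),(-.01,.01),(.01,.03),(.03,.05)):
    q=b[(b[:,1]>lo)&(b[:,1]<hi)]; print(lo,len(q),len(q)and np.percentile(q[:,0],[1,99]))
```

```text
3.3833 [0.59215051 0.01533843 0.2995534 ] [-1.66083756e-02 -7.36326013e-02  1.50458744e+00 -1.10043104e-03
  1.71049979e+00  1.19114547e-01]
[0.60357677 0.08537007 0.4660516 ] [[0.99, -0.13, -0.03], [-0.13, -0.96, -0.25], [0.0, 0.26, -0.97]]
cork_block []
jaw_handle [(0.96, [320.0, 121.0], [0.601, 0.073, 0.041])]
plunger_knob [(0.74, [319.0, 263.0], [0.578, -0.084, 0.095]), (0.4, [211.0, 44.0], [0.493, 0.171, 0.048])]
free_bolt [(0.93, [399.0, 82.0], [0.697, 0.104, 0.041])]
strap_knob []
stop [(0.87, [319.0, 36.0], [0.612, 0.165, 0.042])]
cork (array([0.59158008, 0.00183916]), array([0.09009045, 0.05514018]), 80.40046691894531) 0.06443414222383237
-0.05 748 [0.52449139 0.78605664]
-0.03 642 [0.52761198 0.64680206]
-0.01 735 [0.52988656 0.81297366]
0.01 821 [0.31563782 0.8106448 ]
0.03 1059 [0.31770441 0.81026417]
```

View pics/w1.png

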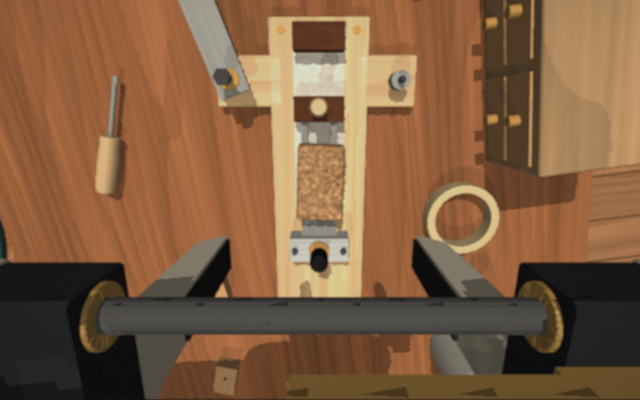

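The wrist picture shows the cork at (320,182), the handle top at (318,106), the plunger knob at (319,258) and the free bolt at (399,80), so they agree with the estimates to about 3 mm. Planning the cork transfer.

```bash
sed -i 's/^J0=.*/J0=np.array([.587,-.012]); JA=-7.4/' h.py
python3 - <<'E'
from h import *
c=cam("wrist")
for n,uv,z in(("handle",(318,106),.088),("knob",(319,257),.093),("bolt",(399,79),.053)):
    K,t,M=c; v=M@np.linalg.inv(K)@[uv[0],uv[1],1]; print(n,t+v*(z-t[2])/v[2])
print("model",jw(0,.102),jw(0,-.075),jw(.095,.133))
plan([(.5916,.0018,.10,-8.5,0),(.5916,.0018,.036,-8.5,0),(.5916,.0018,.036,-8.5,1,1),(.5916,.0018,.2,-8.5,1,2),(.529,.42,.2,4.5,1)])
E
```

```text
handle [0.59802111 0.09510742 0.088     ]
knob [ 0.57775055 -0.0721529   0.093     ]
bolt [0.69178018 0.11314082 0.053     ]
model [0.60013715 0.08915046] [ 0.57734033 -0.08637534] [0.69833857 0.10765668]
  call xyz [0.002, 0.009, 0.1] twist [-0.0, -0.0, 0.011] f 0
  call xyz [0.002, 0.009, 0.1] twist [-0.0, -0.0, 0.011] f 0
 -> at [0.591, 0.002, 0.1]
  call xyz [0.0, 0.0, 0.064] twist [-0.0, -0.0, -0.0] f 0
 -> at [0.591, 0.002, 0.036]
  call xyz [0.0, 0.0, -0.0] twist [-0.0, -0.0, -0.0] f 1
 -> at [0.591, 0.002, 0.036]
  call xyz [0.0, 0.0, -0.082] twist [-0.0, -0.0, -0.0] f 1
  call xyz [0.0, 0.0, -0.082] twist [-0.0, -0.0, -0.0] f 1
 -> at [0.591, 0.002, 0.2]
  call xyz [-0.041, -0.135, -0.0] twist [-0.0, -0.0, -0.076] f 1
  call xyz [-0.031, -0.137, -0.0] twist [-0.0, -0.0, -0.076] f 1
  call xyz [-0.02, -0.139, -0.0] twist [-0.0, -0.0, -0.075] f 1
 -> at [0.529, 0.42, 0.2]
```

Call:
apply_moves --twist '[[0,0,0.01],[0,0,0.02],[0,0,0.02],[0,0,0.02],[0,0,0.02]]' --xyz '[[0.002,0.009,0.04],[0.003,0.018,0.08],[0.003,0.018,0.12],[0.003,0.018,0.16],[0.003,0.018,0.2]]' --fingers '[0,0,0,0,0]'

```text
time_s: 4.15
tcp_pos: [0.5901, 0.0021, 0.0982]
tcp_rot: [0.997, -0.074, 0.0, -0.0]
ft_force: [0.0, -0.0, 0.1]
width: 0.0932
```

Call:
apply_moves --twist '[[0,0,0],[0,0,0],[0,0,0],[0,0,0],[0,0,0]]' --xyz '[[0,0,0.015],[0,0,0.03],[0,0,0.045],[0,0,0.06],[0,0,0.064]]' --fingers '[0,0,0,0,0]'

```text
time_s: 4.57
tcp_pos: [0.5894, 0.0022, 0.0335]
tcp_rot: [0.997, -0.074, -0.001, 0.0]
ft_force: [-0.4, 0.8, -1.1]
width: 0.0929
```

Call:
apply_moves --twist '[[0,0,0],[0,0,0],[0,0,0],[0,0,0],[0,0,0]]' --xyz '[[0,0,0],[0,0,0],[0,0,0],[0,0,0],[0,0,0]]' --fingers '[1,1,1,1,1]'

```text
time_s: 4.98
tcp_pos: [0.591, 0.0015, 0.0365]
tcp_rot: [0.997, -0.074, 0.001, -0.0]
ft_force: [0.4, -0.8, 0.6]
width: 0.0643
```

Call:
apply_moves --twist '[[0,0,0],[0,0,0],[0,0,0],[0,0,0],[0,0,0]]' --xyz '[[0,0,0],[0,0,0],[0,0,0],[0,0,0],[0,0,0]]' --fingers '[1,1,1,1,1]'

```text
time_s: 5.4
tcp_pos: [0.5908, 0.0015, 0.0361]
tcp_rot: [0.997, -0.074, 0.0, -0.0]
ft_force: [-2.9, -0.4, 6.1]
width: 0.0547
```

Gripped at 54.7 mm. Lift and carry.

Call:
apply_moves --twist '[[0,0,0],[0,0,0],[0,0,0],[0,0,0],[0,0,0]]' --xyz '[[0,0,-0.02],[0,0,-0.05],[0,0,-0.08],[0,0,-0.12],[0,0,-0.16]]' --fingers '[1,1,1,1,1]'

```text
time_s: 5.82
tcp_pos: [0.59, 0.0015, 0.1965]
tcp_rot: [0.997, -0.074, -0.001, 0.0]
ft_force: [0.9, 0.2, 0.5]
width: 0.0547
```

Call:
apply_moves --twist '[[0,0,-0.02],[0,0,-0.03],[0,0,-0.05],[0,0,-0.07],[0,0,-0.076]]' --xyz '[[-0.008,-0.027,0],[-0.016,-0.054,0],[-0.025,-0.08,0],[-0.033,-0.108,0],[-0.041,-0.135,0]]' --fingers '[1,1,1,1,1]'

```text
time_s: 6.23
tcp_pos: [0.5697, 0.1423, 0.1955]
tcp_rot: [0.999, -0.036, -0.0, -0.0]
ft_force: [0.5, 0.7, -1.8]
width: 0.0544
```

Call:
apply_moves --twist '[[0,0,-0.02],[0,0,-0.03],[0,0,-0.05],[0,0,-0.07],[0,0,-0.076]]' --xyz '[[-0.006,-0.027,0],[-0.012,-0.054,0],[-0.018,-0.08,0],[-0.025,-0.108,0],[-0.031,-0.137,0]]' --fingers '[1,1,1,1,1]'

```text
time_s: 6.65
tcp_pos: [0.5487, 0.2812, 0.1954]
tcp_rot: [1.0, 0.002, -0.0, 0.0]
ft_force: [0.4, -0.8, -0.2]
width: 0.0547
```

Call:
apply_moves --twist '[[0,0,-0.02],[0,0,-0.04],[0,0,-0.06],[0,0,-0.075],[0,0,-0.075]]' --xyz '[[-0.005,-0.035,0],[-0.01,-0.07,0],[-0.015,-0.105,0],[-0.02,-0.139,0],[-0.02,-0.139,0]]' --fingers '[1,1,1,1,1]'

```text
time_s: 7.07
tcp_pos: [0.5272, 0.4236, 0.1946]
tcp_rot: [0.999, 0.041, -0.001, -0.0]
ft_force: [0.0, 0.3, -1.2]
width: 0.0547
```

Run:
```python
from h import *
i,d=manip.grab_frame("scene"); c=cam("scene"); o=manip.get_obs(); print(o["time_s"],o["tcp_pos"],o["width"])
w,dw=manip.grab_frame("wrist")
cv2.imwrite("pics/c2.png",np.hstack([cv2.resize(i[70:270,300:500],(400,400)),w[:,120:520]]))
plan([(.529,.42,.07,4.5,1),(.529,.42,.012,4.5,1)])
```

```text
7.1167 [0.52778076 0.42131577 0.19459386] 0.05485908733573203
  call xyz [0.001, -0.0, 0.125] twist [0.001, 0.001, 0.001] f 1
 -> at [0.529, 0.42, 0.07]
  call xyz [-0.0, -0.0, 0.058] twist [-0.0, -0.0, 0.0] f 1
 -> at [0.529, 0.42, 0.012]
```

View pics/c2.png

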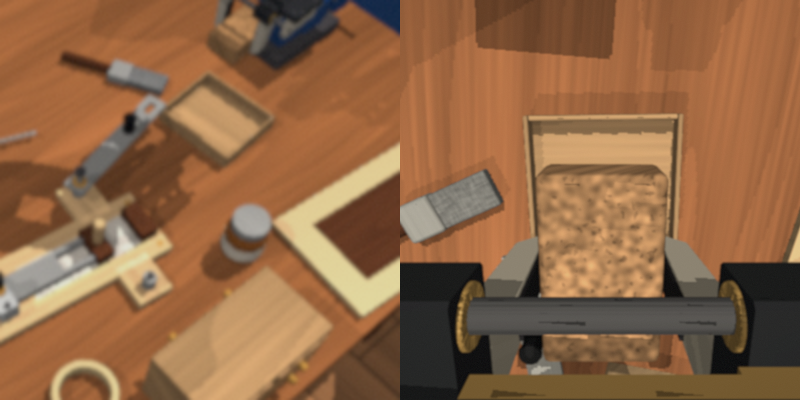

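The right half shows the cork held above the tray, centred between its walls. The strap tip is clear of the fingers. Lowering now.

Call:
apply_moves --twist '[[0,0,0],[0,0,0],[0,0,0],[0,0,0],[0,0,0]]' --xyz '[[0.001,0,0.025],[0.001,0,0.05],[0.001,0,0.08],[0.001,0,0.11],[0.001,0,0.13]]' --fingers '[1,1,1,1,1]'

```text
time_s: 7.58
tcp_pos: [0.5294, 0.4171, 0.0626]
tcp_rot: [0.999, 0.038, -0.001, 0.001]
ft_force: [-0.1, 0.1, -1.8]
width: 0.0546
```

Call:
apply_moves --twist '[[0,0,0],[0,0,0],[0,0,0],[0,0,0],[0,0,0]]' --xyz '[[0,0,0.015],[0,0,0.03],[0,0,0.04],[0,0,0.05],[0,0,0.052]]' --fingers '[1,1,1,1,1]'

```text
time_s: 8.0
tcp_pos: [0.5296, 0.4186, 0.0124]
tcp_rot: [0.999, 0.039, -0.0, 0.0]
ft_force: [-0.1, -0.4, -1.1]
width: 0.0546
```

Call:
apply_moves --twist '[[0,0,0],[0,0,0],[0,0,0],[0,0,0],[0,0,0]]' --xyz '[[0,0,0],[0,0,0],[0,0,0],[0,0,0],[0,0,0]]' --fingers '[1,1,0.25,0.25,0.25]'

```text
time_s: 8.42
tcp_pos: [0.53, 0.4192, 0.0144]
tcp_rot: [0.999, 0.039, 0.0, -0.0]
ft_force: [-0.2, -0.0, -0.4]
width: 0.0682
```

Call:
apply_moves --twist '[[0,0,0],[0,0,0],[0,0,0],[0,0,0],[0,0,0]]' --xyz '[[0,0,0],[0,0,-0.02],[0,0,-0.06],[0,0,-0.1],[0,0,-0.14]]' --fingers '[0.25,0.25,0.25,0.25,0.25]'

```text
time_s: 8.83
tcp_pos: [0.5294, 0.4188, 0.1553]
tcp_rot: [0.999, 0.039, -0.0, 0.0]
ft_force: [1.0, 0.7, 0.2]
width: 0.0695
```

Run:
```python
from h import *
o=manip.get_obs(); print(o["time_s"],o["tcp_pos"],o["width"])
i,d=manip.grab_frame("scene"); c=cam("scene"); P=cloud(c,np.where(d>0,d,np.nan)).reshape(-1,3);P=P[~np.isnan(P[:,0])]
# handle top, refined; from scene and side
for n in("scene","side"):
    i,d=manip.grab_frame(n); c=cam(n); P=cloud(c,np.where(d>0,d,np.nan)).reshape(-1,3);P=P[~np.isnan(P[:,0])]
    k=P[(P[:,2]>.075)&(P[:,2]<.095)&(abs(P[:,0]-.598)<.03)&(abs(P[:,1]-.09)<.03)]; print(n,"handle",len(k),k.mean(0) if len(k) else 0, k.min(0),k.max(0))
    k=P[(P[:,2]>.032)&(P[:,2]<.045)&(abs(P[:,0]-.53)<.09)&(abs(P[:,1]-.42)<.07)]; print("cork?",len(k),rect(k),np.median(k[:,2]))
h=jw(0,.102)
a=(h[0],h[1]); y=82.6
plan([(a[0],a[1],.2,y,.25),(a[0],a[1],.115,y,.25),(a[0],a[1],.055,y,.25)])
```

```text
8.8333 [0.52942365 0.418756   0.1553172 ] 0.06952645797418916
scene handle 40 [0.60334493 0.08479372 0.08527106] [0.59367519 0.07663037 0.07524615] [0.61044342 0.09715919 0.09170586]
cork? 324 (array([0.51879254, 0.4095162 ]), array([0.1067845 , 0.09855676]), 22.08006477355957) 0.03614403554298551
side handle 47 [0.59523695 0.08535429 0.08369146] [0.58650197 0.07638183 0.07513382] [0.60477718 0.09644846 0.08851628]
cork? 363 (array([0.52807367, 0.41398889]), array([0.05743235, 0.12393283]), 3.621150255203247) 0.03524850355145348
  call xyz [0.014, 0.112, -0.014] twist [0.0, -0.002, -0.455] f 0.25
  call xyz [-0.036, 0.107, -0.014] twist [0.0, -0.002, -0.454] f 0.25
  call xyz [-0.079, 0.08, -0.015] twist [0.001, -0.002, -0.455] f 0.25
 -> at [0.6, 0.089, 0.2]
  call xyz [0.0, 0.0, 0.085] twist [0.0, -0.0, 0.0] f 0.25
 -> at [0.6, 0.089, 0.115]
  call xyz [0.0, 0.0, 0.06] twist [0.0, -0.0, 0.0] f 0.25
 -> at [0.6, 0.089, 0.055]
```

Call:
apply_moves --twist '[[0,0,-0.09],[0,0,-0.18],[0,0,-0.27],[0,0,-0.36],[0,0,-0.455]]' --xyz '[[0.003,0.022,-0.003],[0.006,0.044,-0.006],[0.009,0.067,-0.01],[0.012,0.09,-0.012],[0.014,0.112,-0.014]]' --fingers '[0.25,0.25,0.25,0.25,0.25]'

```text
time_s: 9.4
tcp_pos: [0.5523, 0.3072, 0.1666]
tcp_rot: [0.964, 0.266, -0.001, 0.0]
ft_force: [0.7, -0.0, -0.3]
width: 0.0695
```

Call:
apply_moves --twist '[[0,0,-0.09],[0,0,-0.18],[0,0,-0.27],[0,0,-0.36],[0,0,-0.455]]' --xyz '[[-0.007,0.021,-0.003],[-0.014,0.042,-0.006],[-0.021,0.063,-0.01],[-0.028,0.085,-0.012],[-0.036,0.107,-0.014]]' --fingers '[0.25,0.25,0.25,0.25,0.25]'

```text
time_s: 9.82
tcp_pos: [0.5757, 0.1969, 0.1807]
tcp_rot: [0.879, 0.476, -0.001, -0.0]
ft_force: [-0.3, -0.3, 0.5]
width: 0.0699
```

Call:
apply_moves --twist '[[0,0,-0.11],[0,0,-0.22],[0,0,-0.33],[0,0,-0.455],[0,0,-0.455]]' --xyz '[[-0.02,0.02,-0.003],[-0.04,0.04,-0.006],[-0.06,0.06,-0.01],[-0.079,0.08,-0.015],[-0.079,0.08,-0.015]]' --fingers '[0.25,0.25,0.25,0.25,0.25]'

```text
time_s: 10.23
tcp_pos: [0.5998, 0.0842, 0.1964]
tcp_rot: [0.748, 0.664, -0.0, 0.0]
ft_force: [0.3, -0.3, -0.2]
width: 0.0699
```

Call:
apply_moves --twist '[[0,0,0],[0,0,0],[0,0,0],[0,0,0],[0,0,0]]' --xyz '[[0,0,0.03],[0,0,0.06],[0,0,0.085],[0,0,0.085],[0,0,0.085]]' --fingers '[0.25,0.25,0.25,0.25,0.25]'

```text
time_s: 10.65
tcp_pos: [0.5983, 0.0881, 0.1104]
tcp_rot: [0.751, 0.66, -0.001, -0.001]
ft_force: [0.0, -0.3, 1.5]
width: 0.0693
```

Run:
```python
from h import *
o=manip.get_obs(); print(o["time_s"],o["tcp_pos"],R.from_quat(o["tcp_rot"]).as_matrix()[:,0],o["qpos"])
c=cam("wrist");i,d=manip.grab_frame("wrist"); cv2.imwrite("pics/w3.png",i)
plan([(*jw(0,.102),.055,82.6,.25)])
```

```text
10.65 [0.59832369 0.08813766 0.1104111 ] [ 1.28006869e-01  9.91773070e-01 -6.47286378e-04] [ 1.04057546e-01  1.59791763e-02  1.72365293e+00  4.39996855e-05
  1.40495414e+00 -1.33838608e+00]
  call xyz [0.001, 0.001, 0.057] twist [-0.0, 0.0, 0.001] f 0.25
 -> at [0.6, 0.089, 0.055]
```

View pics/w3.png

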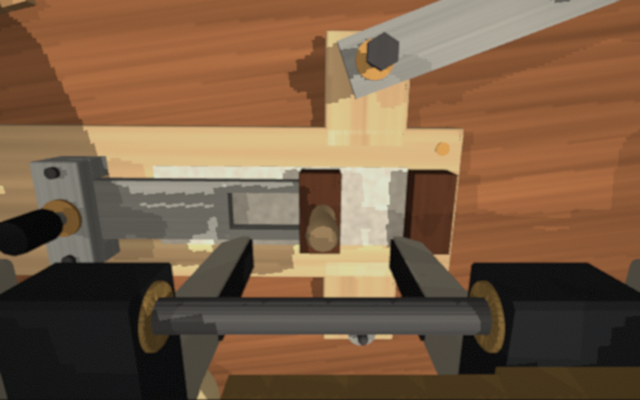

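The handle at (321,230) sits midway between the fingers. Descend and grip.

Call:
apply_moves --twist '[[0,0,0],[0,0,0],[0,0,0],[0,0,0],[0,0,0]]' --xyz '[[0.001,0.001,0.02],[0.001,0.001,0.04],[0.001,0.001,0.056],[0.001,0.001,0.056],[0.001,0.001,0.056]]' --fingers '[0.25,0.25,0.25,0.25,0.25]'

```text
time_s: 11.12
tcp_pos: [0.6007, 0.089, 0.0571]
tcp_rot: [0.751, 0.66, 0.0, 0.0]
ft_force: [0.6, -0.0, 0.3]
width: 0.0696
```

Call:
apply_moves --twist '[[0,0,0],[0,0,0],[0,0,0],[0,0,0],[0,0,0]]' --xyz '[[0,0,0],[0,0,0],[0,0,0],[0,0,0],[0,0,0]]' --fingers '[1,1,1,1,1]'

```text
time_s: 11.53
tcp_pos: [0.6004, 0.0889, 0.0562]
tcp_rot: [0.751, 0.661, 0.0, 0.0]
ft_force: [-1.2, -0.4, -0.2]
width: 0.0409
```

Call:
apply_moves --twist '[[0,0,0],[0,0,0],[0,0,0],[0,0,0],[0,0,0]]' --xyz '[[0,0,0],[0,0,0],[0,0,0],[0,0,0],[0,0,0]]' --fingers '[1,1,1,1,1]'

```text
time_s: 11.95
tcp_pos: [0.6002, 0.0888, 0.0556]
tcp_rot: [0.751, 0.661, -0.0, 0.0]
ft_force: [0.8, -0.1, 0.1]
width: 0.0176
```

Call:
apply_moves --twist '[[0,0,0],[0,0,0],[0,0,0],[0,0,0],[0,0,0]]' --xyz '[[-0.005,0,0],[-0.012,0,0],[-0.019,0,0],[-0.026,0,0],[-0.033,0,0]]' --fingers '[1,1,1,1,1]'

```text
time_s: 12.37
tcp_pos: [0.596, 0.0576, 0.0556]
tcp_rot: [0.751, 0.661, 0.001, -0.001]
ft_force: [0.6, 15.0, -1.2]
width: 0.0175
```

Call:
apply_moves --twist '[[0,0,0],[0,0,0],[0,0,0],[0,0,0],[0,0,0]]' --xyz '[[-0.008,0,0],[-0.016,0,0],[-0.024,0,0],[-0.032,0,0],[-0.04,0,0]]' --fingers '[1,1,1,1,1]'

```text
time_s: 12.78
tcp_pos: [0.5906, 0.0181, 0.0556]
tcp_rot: [0.751, 0.661, 0.001, -0.002]
ft_force: [-2.4, 17.8, 1.8]
width: 0.0177
```

Call:
apply_moves --twist '[[0,0,0],[0,0,0],[0,0,0],[0,0,0],[0,0,0]]' --xyz '[[-0.008,0,0],[-0.016,0,0],[-0.024,0,0],[-0.032,0,0],[-0.038,0,0]]' --fingers '[1,1,1,1,1]'

```text
time_s: 13.2
tcp_pos: [0.5855, -0.0196, 0.0556]
tcp_rot: [0.751, 0.661, 0.001, -0.002]
ft_force: [-5.5, 18.7, 4.6]
width: 0.0171
```

Run:
```python
from h import *
o=manip.get_obs(); print(o["time_s"],o["tcp_pos"],o["width"],o["ft_force"],jw(0,-.013))
c=cam("wrist");i,d=manip.grab_frame("wrist"); cv2.imwrite("pics/w4.png",i)
```

```text
13.2 [ 0.58552615 -0.0195981   0.05561998] 0.017098102124783233 [-5.49845888 18.72799661  4.56890048] [ 0.58532566 -0.02489173]
```

Call:
apply_moves --twist '[[0,0,0],[0,0,0],[0,0,0],[0,0,0],[0,0,0]]' --xyz '[[-0.002,0,0],[-0.003,0,0],[-0.005,0,0],[-0.005,0,0],[-0.005,0,0]]' --fingers '[1,1,1,1,1]'

```text
time_s: 13.67
tcp_pos: [0.5848, -0.025, 0.0556]
tcp_rot: [0.751, 0.661, 0.0, -0.001]
ft_force: [-6.6, 10.6, 4.7]
width: 0.0176
```

Run:
```python
from h import *
o=manip.get_obs(); print(o["time_s"],o["tcp_pos"],o["width"],o["ft_force"])
for n in("scene","side"):
    i,d=manip.grab_frame(n); c=cam(n); P=cloud(c,np.where(d>0,d,np.nan)).reshape(-1,3);P=P[~np.isnan(P[:,0])]
    b=jw(0,-.075);k=P[(P[:,2]>.058)&(P[:,2]<.11)&(np.hypot(*(P[:,:2]-b).T)<.028)]; print(n,len(k),np.percentile(k[:,2],[50,95,99]))
```

```text
13.6667 [ 0.58478527 -0.02495334  0.05560779] 0.01758796366334424 [-6.58361319 10.57882762  4.68359783]
scene 43 [0.07463527 0.08564039 0.08628335]
side 93 [0.0776795  0.08411526 0.08510374]
```

Knob top fell from 95 to 85 mm, so the plunger has dropped. I'll release, lift and re-measure the buttons.

Call:
apply_moves --twist '[[0,0,0],[0,0,0],[0,0,0],[0,0,0],[0,0,0]]' --xyz '[[0,0,0],[0.002,0,0],[0.002,0,0],[0.002,0,0],[0.002,0,0]]' --fingers '[0.7,0.6,0.5,0.5,0.5]'

```text
time_s: 14.18
tcp_pos: [0.5858, -0.0244, 0.0556]
tcp_rot: [0.751, 0.66, -0.0, 0.0]
ft_force: [-0.2, -0.8, -0.2]
width: 0.0443
```

Call:
apply_moves --twist '[[0,0,0],[0,0,0],[0,0,0],[0,0,0],[0,0,0]]' --xyz '[[0,0,-0.02],[0,0,-0.05],[0,0,-0.09],[0,0,-0.13],[0,0,-0.13]]' --fingers '[0.4,0.2,0,0,0]'

```text
time_s: 14.6
tcp_pos: [0.588, -0.0246, 0.1942]
tcp_rot: [0.751, 0.66, 0.003, 0.004]
ft_force: [-0.1, 0.0, 1.4]
width: 0.0751
```

```bash
cat >> h.py <<'E'
def look(cs):
    ims=[];r=[]
    for n in("scene","side"):
        i,d=manip.grab_frame(n); P=merged([(n,d)]); P=P[~np.isnan(P[:,0])]
        bs=buttons(P,cs); r.append(bs)
        for b in bs: print(n, b and (b[0].round(4).tolist(),round(b[1],1),b[2].round(3).tolist(),int(b[3]),b[4]))
    return r
E
python3 - <<'E'
from h import *
look([(.418,-.138),(.399,-.294),(.495,-.406),(.575,-.37)])
o=manip.get_obs(); print(o["time_s"],o["tcp_pos"],o["width"])
for n in("scene","side"):
    i,d=manip.grab_frame(n); c=cam(n); P=cloud(c,np.where(d>0,d,np.nan)).reshape(-1,3);P=P[~np.isnan(P[:,0])]
    b=jw(0,-.075);k=P[(P[:,2]>.052)&(P[:,2]<.11)&(np.hypot(*(P[:,:2]-b).T)<.028)]; print(n,len(k),np.percentile(k[:,2],[50,95,99]))
    b=jw(0,-.013);k=P[(P[:,2]>.075)&(P[:,2]<.095)&(np.hypot(*(P[:,:2]-b).T)<.03)]; print("handle",len(k),k.mean(0) if len(k) else 0)
plan([(.4174,-.1283,.16,96.3,0),(.4174,-.1283,.003,96.3,0)])
E
```

```text
scene ([0.4196, -0.1292], np.float64(99.7), [0.033, 0.042], 36, 125)
scene ([0.4024, -0.2978], np.float64(-111.2), [0.042, 0.035], -46, 139)
scene ([0.5045, -0.4054], np.float64(-109.9), [0.041, 0.033], -51, 165)
scene ([0.5808, -0.3673], np.float64(93.1), [0.033, 0.042], 69, 181)
side ([0.4142, -0.1275], np.float64(98.6), [0.035, 0.043], 43, 204)
side ([0.3974, -0.2964], np.float64(-110.2), [0.043, 0.032], -112, 249)
side ([0.4999, -0.4048], np.float64(-108.3), [0.043, 0.032], -112, 250)
side ([0.5759, -0.3661], np.float64(94.5), [0.035, 0.042], 62, 218)
14.7 [ 0.58638851 -0.02442045  0.18735759] 0.0829867483963687
scene 91 [0.07555999 0.08433685 0.08542517]
handle 40 [ 0.58809992 -0.0267227   0.08514748]
side 113 [0.07411965 0.08346548 0.0843908 ]
handle 50 [ 0.58006035 -0.02591596  0.08419828]
  call xyz [-0.062, -0.077, 0.012] twist [-0.001, 0.0, -0.119] f 0
  call xyz [-0.053, -0.083, 0.013] twist [-0.0, 0.0, -0.119] f 0
 -> at [0.418, -0.128, 0.16]
  call xyz [-0.0, -0.0, 0.078] twist [-0.0, 0.0, 0.0] f 0
  call xyz [-0.0, -0.0, 0.079] twist [-0.0, 0.0, 0.0] f 0
 -> at [0.418, -0.128, 0.003]
```

Call:
apply_moves --twist '[[0,0,-0.03],[0,0,-0.06],[0,0,-0.09],[0,0,-0.11],[0,0,-0.119]]' --xyz '[[-0.012,-0.015,0.002],[-0.024,-0.03,0.005],[-0.037,-0.045,0.008],[-0.05,-0.062,0.01],[-0.062,-0.077,0.012]]' --fingers '[0,0,0,0,0]'

```text
time_s: 15.22
tcp_pos: [0.4999, -0.0762, 0.1715]
tcp_rot: [0.71, 0.704, -0.001, -0.001]
ft_force: [-0.1, 0.3, -0.2]
width: 0.0931
```

Call:
apply_moves --twist '[[0,0,-0.03],[0,0,-0.06],[0,0,-0.1],[0,0,-0.138],[0,0,-0.138]]' --xyz '[[-0.013,-0.02,0.003],[-0.026,-0.04,0.006],[-0.04,-0.062,0.01],[-0.053,-0.083,0.013],[-0.053,-0.083,0.013]]' --fingers '[0,0,0,0,0]'

```text
time_s: 15.63
tcp_pos: [0.415, -0.1294, 0.1585]
tcp_rot: [0.66, 0.752, -0.001, -0.001]
ft_force: [0.1, 1.0, -0.5]
width: 0.0927
```

Call:
apply_moves --twist '[[0,0,0],[0,0,0],[0,0,0],[0,0,0],[0,0,0]]' --xyz '[[0,0,0],[0,0,0],[0,0,0],[0,0,0],[0,0,0]]' --fingers '[0,0,0,0,0]'

```text
time_s: 16.05
tcp_pos: [0.4183, -0.1278, 0.1604]
tcp_rot: [0.66, 0.751, -0.0, -0.0]
ft_force: [0.5, 0.5, -0.9]
width: 0.093
```

```bash
cat >> h.py <<'E'
def wlook(c0):
    c=cam("wrist"); i,d=manip.grab_frame("wrist"); P=cloud(c,np.where(d>0,d,np.nan)).reshape(-1,3);P=P[~np.isnan(P[:,0])]
    for b in buttons(P,[c0]): print("wrist", b and (b[0].round(4).tolist(),round(b[1],1),b[2].round(3).tolist(),int(b[3]),b[4]))
    return i,d,c
E
python3 - <<'E'
from h import *
o=manip.get_obs(); print(o["time_s"],o["tcp_pos"],o["width"])
i,d,c=wlook((.417,-.130)); cv2.imwrite("pics/w5.png",i)
plan([(.417,-.1284,.003,97.5,0)])
E
```

```text
16.05 [ 0.41834802 -0.12782601  0.16039981] 0.0930453402104478
wrist ([0.4188, -0.1262], np.float64(96.5), [0.033, 0.042], 638, 1656)
  call xyz [-0.0, -0.001, 0.079] twist [-0.0, -0.0, -0.001] f 0
  call xyz [-0.0, -0.0, 0.078] twist [-0.0, -0.0, -0.0] f 0
 -> at [0.417, -0.128, 0.003]
```

View pics/w5.png

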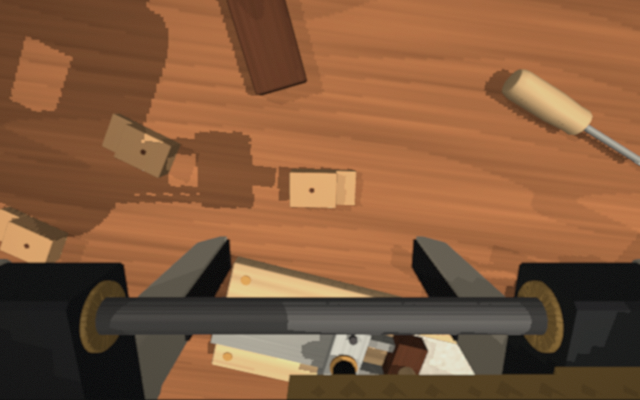

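The wrist picture shows the button at (320,188) centred between the fingers, with its tongue to the right (tool +x). Descend and grip.

Call:
apply_moves --twist '[[0,0,0],[0,0,0],[0,0,0],[0,0,0],[0,0,0]]' --xyz '[[0.001,0,0.03],[0.001,0,0.06],[0.001,0,0.09],[0.001,0,0.12],[0.001,0,0.14]]' --fingers '[0,0,0,0,0]'

```text
time_s: 16.52
tcp_pos: [0.417, -0.1266, 0.0179]
tcp_rot: [0.66, 0.751, -0.0, -0.001]
ft_force: [-0.1, -0.3, -0.4]
width: 0.0932
```

Call:
apply_moves --twist '[[0,0,0],[0,0,0],[0,0,0],[0,0,0],[0,0,0]]' --xyz '[[0,0,0.007],[0,0,0.014],[0,0,0.017],[0,0,0.017],[0,0,0.017]]' --fingers '[0,0,0,1,1]'

```text
time_s: 16.93
tcp_pos: [0.4185, -0.1274, 0.0047]
tcp_rot: [0.66, 0.751, 0.0, 0.001]
ft_force: [0.8, -0.6, -0.0]
width: 0.084
```

Call:
apply_moves --twist '[[0,0,0],[0,0,0],[0,0,0],[0,0,0],[0,0,0]]' --xyz '[[0,0,0],[0,0,0],[0,0,0],[0,0,0],[0,0,0]]' --fingers '[1,1,1,1,1]'

```text
time_s: 17.35
tcp_pos: [0.4181, -0.1273, 0.0041]
tcp_rot: [0.66, 0.751, 0.0, 0.0]
ft_force: [0.4, -0.2, 4.6]
width: 0.0598
```

Call:
apply_moves --twist '[[0,0,0],[0,0,0],[0,0,0],[0,0,0],[0,0,0]]' --xyz '[[0,0,-0.015],[0,0,-0.04],[0,0,-0.07],[0,0,-0.11],[0,0,-0.15]]' --fingers '[1,1,1,1,1]'

```text
time_s: 17.77
tcp_pos: [0.4172, -0.1269, 0.1549]
tcp_rot: [0.66, 0.751, -0.0, -0.001]
ft_force: [0.3, -0.2, -1.4]
width: 0.0597
```

Run:
```python
from h import *
o=manip.get_obs(); print(o["time_s"],o["tcp_pos"],o["width"])
p=jw(0,.146); plan([(*p,.15,-7.4,1),(*p,.04,-7.4,1),(*p,.0225,-7.4,1)])
```

```text
17.7667 [ 0.41718807 -0.12692326  0.15485184] 0.059662184843057485
  call xyz [0.058, 0.055, 0.001] twist [-0.0, 0.0, 0.457] f 1
  call xyz [0.077, 0.024, 0.001] twist [-0.0, 0.0, 0.457] f 1
  call xyz [0.079, -0.013, 0.001] twist [-0.0, 0.0, 0.458] f 1
  call xyz [0.066, -0.046, 0.002] twist [-0.001, 0.001, 0.457] f 1
 -> at [0.606, 0.133, 0.15]
  call xyz [-0.0, -0.0, 0.11] twist [0.0, -0.0, 0.0] f 1
 -> at [0.606, 0.133, 0.04]
  call xyz [-0.0, -0.0, 0.017] twist [0.0, -0.0, 0.0] f 1
 -> at [0.606, 0.133, 0.023]
```

Call:
apply_moves --twist '[[0,0,0.09],[0,0,0.18],[0,0,0.27],[0,0,0.36],[0,0,0.457]]' --xyz '[[0.012,0.011,0],[0.024,0.022,0],[0.036,0.033,0],[0.047,0.044,0],[0.058,0.055,0.001]]' --fingers '[1,1,1,1,1]'

```text
time_s: 18.18
tcp_pos: [0.4653, -0.0619, 0.1528]
tcp_rot: [0.814, 0.58, 0.0, 0.0]
ft_force: [-0.0, -0.8, 0.0]
width: 0.0595
```

Call:
apply_moves --twist '[[0,0,0.09],[0,0,0.18],[0,0,0.27],[0,0,0.36],[0,0,0.457]]' --xyz '[[0.015,0.005,0],[0.03,0.01,0],[0.046,0.015,0],[0.062,0.02,0],[0.077,0.024,0.001]]' --fingers '[1,1,1,1,1]'

```text
time_s: 18.6
tcp_pos: [0.5129, 0.0034, 0.1516]
tcp_rot: [0.925, 0.381, 0.0, -0.0]
ft_force: [0.1, -0.2, -0.5]
width: 0.0597
```

Call:
apply_moves --twist '[[0,0,0.09],[0,0,0.18],[0,0,0.27],[0,0,0.36],[0,0,0.458]]' --xyz '[[0.016,-0.003,0],[0.032,-0.006,0],[0.048,-0.009,0],[0.064,-0.011,0],[0.079,-0.013,0.001]]' --fingers '[1,1,1,1,1]'

```text
time_s: 19.02
tcp_pos: [0.5595, 0.0685, 0.1506]
tcp_rot: [0.987, 0.161, -0.0, -0.0]
ft_force: [-0.7, 0.2, -0.5]
width: 0.0598
```

Call:
apply_moves --twist '[[0,0,0.11],[0,0,0.22],[0,0,0.33],[0,0,0.44],[0,0,0.457]]' --xyz '[[0.017,-0.012,0],[0.034,-0.024,0],[0.05,-0.035,0],[0.066,-0.046,0.002],[0.066,-0.046,0.002]]' --fingers '[1,1,1,1,1]'

```text
time_s: 19.43
tcp_pos: [0.6077, 0.1346, 0.1477]
tcp_rot: [0.998, -0.067, -0.0, -0.0]
ft_force: [0.2, -0.1, -0.9]
width: 0.0597
```

Call:
apply_moves --twist '[[0,0,0],[0,0,0],[0,0,0],[0,0,0],[0,0,0]]' --xyz '[[0,0,0.01],[0,0,0.04],[0,0,0.07],[0,0,0.07],[0,0,0.07]]' --fingers '[1,1,1,1,1]'

```text
time_s: 19.85
tcp_pos: [0.6056, 0.1318, 0.0774]
tcp_rot: [0.998, -0.064, -0.002, 0.0]
ft_force: [0.5, 0.8, 1.2]
width: 0.0598
```

Run:
```python
from h import *
o=manip.get_obs(); print(o["time_s"],o["tcp_pos"],o["width"],R.from_quat(o["tcp_rot"]).as_matrix()[:,0])
c=cam("wrist");i,d=manip.grab_frame("wrist"); cv2.imwrite("pics/w6.png",i)
P=cloud(c,np.where(d>0,d,np.nan)).reshape(-1,3);P=P[~np.isnan(P[:,0])]
a=np.radians(JA);X=np.array([np.cos(a),np.sin(a)]);Y=np.array([-np.sin(a),np.cos(a)])
q=P[:,:2]-J0; x=q@X;y=q@Y
k=(P[:,2]>.036)&(P[:,2]<.044)&(abs(x)<.045)&(y>.14)&(y<.21); print("stop x",np.percentile(x[k],[1,99]),"y",np.percentile(y[k],[1,99]),rect(P[k]))
k=(P[:,2]>.013)&(P[:,2]<.023)&(abs(x)<.08)&(y>.19)&(y<.23); print("bed x",np.percentile(x[k],[1,99]),"y",np.percentile(y[k],[1,99]))
k=(P[:,2]>.046)&(P[:,2]<.06)&(abs(x-.095)<.02)&(abs(y-.133)<.02); print("bolt",x[k].mean(),y[k].mean(),k.sum())
p=jw(0,.146); plan([(*p,.0225,-7.4,1)])
```

```text
19.85 [0.60556194 0.1317741  0.07739294] 0.059796698752561356 [ 0.99183111 -0.12752259 -0.00300602]
stop x [-0.0273389   0.03110533] y [0.16514777 0.19449135] (array([0.61202106, 0.16606119]), array([0.03002125, 0.05993888]), 82.60529327392578)
bed x [-0.05637832  0.06031599] y [0.19025571 0.20456408]
bolt 0.09537516609405529 0.13320568837857913 183
  call xyz [-0.001, -0.001, 0.057] twist [0.0, 0.0, 0.001] f 1
 -> at [0.606, 0.133, 0.022]
```

View pics/w6.png

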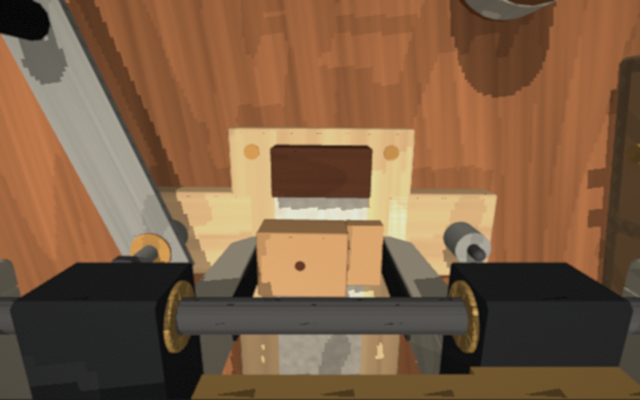

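The held button shows tongue right (365,250), facing the stop. The jig model agrees: stop face at y = 165.1 mm, bolt at (95.4, 133.2) mm. Now placing.

Call:
apply_moves --twist '[[0,0,0],[0,0,0],[0,0,0],[0,0,0],[0,0,0]]' --xyz '[[-0.001,-0.001,0.015],[-0.001,-0.001,0.03],[-0.001,-0.001,0.045],[-0.001,-0.001,0.055],[-0.001,-0.001,0.055]]' --fingers '[1,1,1,1,1]'

```text
time_s: 20.32
tcp_pos: [0.6053, 0.1335, 0.0216]
tcp_rot: [0.998, -0.064, -0.001, 0.0]
ft_force: [-0.4, 0.6, -0.4]
width: 0.0595
```

Call:
apply_moves --twist '[[0,0,0],[0,0,0],[0,0,0],[0,0,0],[0,0,0]]' --xyz '[[0,0,0.001],[0,0,0.001],[0,0,0.001],[0,0,0.001],[0,0,0.001]]' --fingers '[1,1,0.2,0.2,0.2]'

```text
time_s: 20.73
tcp_pos: [0.606, 0.1337, 0.023]
tcp_rot: [0.998, -0.064, 0.0, -0.0]
ft_force: [-0.7, -0.1, -0.5]
width: 0.0732
```

Call:
apply_moves --twist '[[0,0,0],[0,0,0],[0,0,0],[0,0,0],[0,0,0]]' --xyz '[[0,0,-0.01],[0,0,-0.04],[0,0,-0.08],[0,0,-0.12],[0,0,-0.15]]' --fingers '[0.2,0.2,0.1,0,0]'

```text
time_s: 21.15
tcp_pos: [0.6061, 0.1337, 0.1772]
tcp_rot: [0.998, -0.064, 0.001, -0.0]
ft_force: [0.8, -1.5, 0.2]
width: 0.0899
```

```bash
cat >> h.py <<'E'
def bedbuttons(n="wrist"):
    c=cam(n);i,d=manip.grab_frame(n)
    P=cloud(c,np.where(d>0,d,np.nan)).reshape(-1,3);P=P[~np.isnan(P[:,0])]
    a=np.radians(JA);X=np.array([np.cos(a),np.sin(a)]);Y=np.array([-np.sin(a),np.cos(a)])
    q=P[:,:2]-J0; x=q@X;y=q@Y
    k=(P[:,2]>.036)&(P[:,2]<.046)&(abs(x)<.06)&(y>.003)&(y<.163)
    m=np.zeros((200,160),np.uint8); m[(y[k]*1000).astype(int),(x[k]*1000+80).astype(int)]=255
    m=cv2.morphologyEx(m,cv2.MORPH_CLOSE,np.ones((3,3)))
    for cc in cv2.findContours(m,0,1)[0]:
        if cv2.contourArea(cc)>150: r=cv2.minAreaRect(cc); print(n,"bed top: x %.0f y %.0f"%(r[0][0]-80,r[0][1]),np.round(r[1]),round(r[2],1))
    return i
E
python3 - <<'E'
from h import *
o=manip.get_obs(); print(o["time_s"],o["tcp_pos"],o["width"])
i=bedbuttons(); cv2.imwrite("pics/w7.png",i); bedbuttons("scene")
look([(.400,-.297),(.502,-.405),(.579,-.367)])
plan([(.400,-.297,.16,-111,0)])
E
```

```text
21.15 [0.60612873 0.13366159 0.17724033] 0.08990357365120688
wrist bed top: x -7 y 146 [31. 42.] 90.0
scene ([0.4026, -0.2983], np.float64(-110.6), [0.042, 0.034], -47, 133)
scene ([0.522, -0.377], np.float64(-41.4), [0.026, 0.041], -2, 83)
scene ([0.5809, -0.3672], np.float64(94.1), [0.033, 0.042], 74, 173)
side ([0.3978, -0.297], np.float64(-109.1), [0.043, 0.033], -110, 248)
side ([0.501, -0.3647], np.float64(165.4), [0.022, 0.033], 0, 115)
side ([0.5764, -0.366], np.float64(91.3), [0.034, 0.042], 62, 222)
  call xyz [-0.037, 0.113, 0.003] twist [-0.001, -0.0, 0.452] f 0
  call xyz [0.016, 0.118, 0.004] twist [-0.001, -0.0, 0.452] f 0
  call xyz [0.066, 0.1, 0.004] twist [-0.0, -0.001, 0.452] f 0
  call xyz [0.103, 0.061, 0.003] twist [-0.001, -0.0, 0.452] f 0
 -> at [0.4, -0.297, 0.16]
```

Button 1 is well placed (x≈+2, y=146). One button was knocked aside (now near (0.51,-0.37)). Next I'll take the one at (0.400,-0.297).

Call:
apply_moves --twist '[[0,0,0.09],[0,0,0.18],[0,0,0.27],[0,0,0.36],[0,0,0.452]]' --xyz '[[-0.007,0.022,0],[-0.014,0.045,0],[-0.022,0.068,0],[-0.03,0.09,0],[-0.037,0.113,0.003]]' --fingers '[0,0,0,0,0]'

```text
time_s: 21.77
tcp_pos: [0.5535, 0.0255, 0.1686]
tcp_rot: [0.958, -0.288, -0.001, 0.0]
ft_force: [0.2, 0.0, 0.6]
width: 0.0932
```

Call:
apply_moves --twist '[[0,0,0.09],[0,0,0.18],[0,0,0.27],[0,0,0.36],[0,0,0.452]]' --xyz '[[0.003,0.024,0],[0.006,0.048,0],[0.01,0.072,0],[0.013,0.095,0],[0.016,0.118,0.004]]' --fingers '[0,0,0,0,0]'

```text
time_s: 22.18
tcp_pos: [0.5023, -0.082, 0.1649]
tcp_rot: [0.868, -0.496, -0.001, 0.0]
ft_force: [1.0, 0.1, -1.0]
width: 0.093
```

Call:
apply_moves --twist '[[0,0,0.09],[0,0,0.18],[0,0,0.27],[0,0,0.36],[0,0,0.452]]' --xyz '[[0.013,0.02,0],[0.026,0.04,0],[0.04,0.06,0],[0.053,0.08,0],[0.066,0.1,0.004]]' --fingers '[0,0,0,0,0]'

```text
time_s: 22.6
tcp_pos: [0.4502, -0.1898, 0.1609]
tcp_rot: [0.735, -0.678, -0.001, 0.0]
ft_force: [0.2, -0.4, 0.6]
width: 0.0931
```

Call:
apply_moves --twist '[[0,0,0.11],[0,0,0.22],[0,0,0.33],[0,0,0.44],[0,0,0.452]]' --xyz '[[0.025,0.015,0],[0.05,0.03,0],[0.077,0.045,0],[0.103,0.061,0.003],[0.103,0.061,0.003]]' --fingers '[0,0,0,0,0]'

```text
time_s: 23.02
tcp_pos: [0.3967, -0.2998, 0.1568]
tcp_rot: [-0.562, 0.827, 0.001, -0.001]
ft_force: [0.1, -0.5, -0.8]
width: 0.093
```

Call:
apply_moves --twist '[[0,0,0],[0,0,0],[0,0,0],[0,0,0],[0,0,0]]' --xyz '[[0,0,0],[0,0,0],[0,0,0],[0,0,0],[0,0,0]]' --fingers '[0,0,0,0,0]'

```text
time_s: 23.43
tcp_pos: [0.3996, -0.2962, 0.1586]
tcp_rot: [-0.567, 0.824, -0.0, 0.0]
ft_force: [-0.6, -0.1, 0.1]
width: 0.0931
```

Run:
```python
from h import *
o=manip.get_obs(); print(o["time_s"],o["tcp_pos"],o["width"])
i,d,c=wlook((.400,-.297)); cv2.imwrite("pics/w8.png",i)
plan([(.400,-.297,.003,-110.3,0)])
```

```text
23.4333 [ 0.3996368  -0.2961822   0.15864362] 0.09313203012998945
wrist ([0.4013, -0.2962], np.float64(-109.6), [0.042, 0.032], -648, 1660)
  call xyz [0.0, -0.0, 0.078] twist [-0.0, 0.0, -0.005] f 0
  call xyz [0.001, -0.001, 0.078] twist [-0.0, 0.0, -0.005] f 0
 -> at [0.4, -0.298, 0.003]
```

Call:
apply_moves --twist '[[0,0,-0.01],[0,0,-0.01],[0,0,-0.01],[0,0,-0.01],[0,0,-0.01]]' --xyz '[[0,-0.001,0.03],[0,-0.001,0.06],[0,-0.001,0.09],[0,-0.001,0.12],[0,-0.001,0.138]]' --fingers '[0,0,0,0,0]'

```text
time_s: 23.9
tcp_pos: [0.3994, -0.2961, 0.0176]
tcp_rot: [-0.571, 0.821, 0.001, -0.0]
ft_force: [-0.5, 1.5, -0.6]
width: 0.0927
```

Call:
apply_moves --twist '[[0,0,0],[0,0,0],[0,0,0],[0,0,0],[0,0,0]]' --xyz '[[0,0,0.007],[0,0,0.014],[0,0,0.017],[0,0,0.017],[0,0,0.017]]' --fingers '[0,0,0,1,1]'

```text
time_s: 24.32
tcp_pos: [0.4007, -0.2975, 0.0047]
tcp_rot: [-0.571, 0.821, -0.001, 0.0]
ft_force: [0.2, -0.3, 0.8]
width: 0.0841
```

Call:
apply_moves --twist '[[0,0,0],[0,0,0],[0,0,0],[0,0,0],[0,0,0]]' --xyz '[[0,0,0],[0,0,0],[0,0,0],[0,0,0],[0,0,0]]' --fingers '[1,1,1,1,1]'

```text
time_s: 24.73
tcp_pos: [0.4003, -0.2973, 0.0041]
tcp_rot: [-0.571, 0.821, -0.0, 0.0]
ft_force: [-1.2, 1.5, 4.4]
width: 0.0594
```

Call:
apply_moves --twist '[[0,0,0],[0,0,0],[0,0,0],[0,0,0],[0,0,0]]' --xyz '[[0,0,-0.015],[0,0,-0.04],[0,0,-0.07],[0,0,-0.11],[0,0,-0.15]]' --fingers '[1,1,1,1,1]'

```text
time_s: 25.15
tcp_pos: [0.3996, -0.2968, 0.1548]
tcp_rot: [-0.571, 0.821, 0.001, -0.0]
ft_force: [-0.3, -1.5, 1.0]
width: 0.0593
```

Run:
```python
from h import *
o=manip.get_obs(); print(o["time_s"],o["tcp_pos"],o["width"])
p=jw(0,.109); plan([(*p,.15,-7.4,1),(*p,.0235,-7.4,1)])
```

```text
25.15 [ 0.39958318 -0.29681214  0.15476547] 0.059336005465055734
  call xyz [-0.11, -0.013, 0.001] twist [0.0, 0.0, -0.449] f 1
  call xyz [-0.093, -0.059, 0.001] twist [0.0, 0.0, -0.45] f 1
  call xyz [-0.058, -0.094, 0.001] twist [-0.0, 0.001, -0.449] f 1
  call xyz [-0.012, -0.11, 0.002] twist [0.0, 0.0, -0.45] f 1
 -> at [0.601, 0.097, 0.15]
  call xyz [0.0, 0.001, 0.126] twist [-0.0, 0.0, 0.0] f 1
 -> at [0.601, 0.096, 0.024]
```

Call:
apply_moves --twist '[[0,0,-0.09],[0,0,-0.18],[0,0,-0.27],[0,0,-0.36],[0,0,-0.449]]' --xyz '[[-0.022,-0.003,0],[-0.044,-0.006,0],[-0.066,-0.008,0],[-0.088,-0.01,0],[-0.11,-0.013,0.001]]' --fingers '[1,1,1,1,1]'

```text
time_s: 25.57
tcp_pos: [0.4509, -0.1977, 0.1529]
tcp_rot: [0.741, -0.672, 0.0, -0.0]
ft_force: [0.3, -0.4, -1.0]
width: 0.0596
```

Call:
apply_moves --twist '[[0,0,-0.09],[0,0,-0.18],[0,0,-0.27],[0,0,-0.36],[0,0,-0.45]]' --xyz '[[-0.019,-0.012,0],[-0.037,-0.024,0],[-0.056,-0.036,0],[-0.075,-0.047,0],[-0.093,-0.059,0.001]]' --fingers '[1,1,1,1,1]'

```text
time_s: 25.98
tcp_pos: [0.5011, -0.0995, 0.1518]
tcp_rot: [0.872, -0.49, 0.0, 0.0]
ft_force: [0.6, 0.5, -0.4]
width: 0.0594
```

Call:
apply_moves --twist '[[0,0,-0.09],[0,0,-0.18],[0,0,-0.27],[0,0,-0.36],[0,0,-0.449]]' --xyz '[[-0.012,-0.019,0],[-0.023,-0.038,0],[-0.035,-0.057,0],[-0.047,-0.075,0],[-0.058,-0.094,0.001]]' --fingers '[1,1,1,1,1]'

```text
time_s: 26.4
tcp_pos: [0.5517, -0.0013, 0.1507]
tcp_rot: [0.959, -0.283, 0.0, 0.0]
ft_force: [0.7, 0.6, 0.3]
width: 0.0596
```

Call:
apply_moves --twist '[[0,0,-0.11],[0,0,-0.22],[0,0,-0.33],[0,0,-0.44],[0,0,-0.45]]' --xyz '[[-0.003,-0.028,0],[-0.006,-0.056,0],[-0.009,-0.084,0],[-0.012,-0.11,0.002],[-0.012,-0.11,0.002]]' --fingers '[1,1,1,1,1]'

```text
time_s: 26.82
tcp_pos: [0.6025, 0.0996, 0.1478]
tcp_rot: [0.998, -0.06, -0.0, -0.0]
ft_force: [1.2, 0.2, -1.0]
width: 0.0598
```

Call:
apply_moves --twist '[[0,0,0],[0,0,0],[0,0,0],[0,0,0],[0,0,0]]' --xyz '[[0,0,0.02],[0,0,0.05],[0,0,0.08],[0,0,0.1],[0,0,0.1]]' --fingers '[1,1,1,1,1]'

```text
time_s: 27.23
tcp_pos: [0.5991, 0.0957, 0.0439]
tcp_rot: [0.998, -0.065, -0.003, 0.001]
ft_force: [-0.4, -0.3, -1.3]
width: 0.0597
```

Run:
```python
from h import *
o=manip.get_obs(); print(o["time_s"],o["tcp_pos"],o["width"])
bedbuttons()
p=jw(0,.109); plan([(*p,.0225,-7.4,1)])
```

```text
27.2333 [0.59911432 0.09573081 0.04389181] 0.059735861468579364
wrist bed top: x -7 y 146 [31. 42.] 90.0
  call xyz [0.001, -0.0, 0.024] twist [0.001, 0.004, -0.001] f 1
 -> at [0.601, 0.096, 0.023]
```

Call:
apply_moves --twist '[[0,0,0],[0,0,0],[0,0,0],[0,0,0],[0,0,0]]' --xyz '[[0,0,0.01],[0,0,0.018],[0,0,0.023],[0,0,0.023],[0,0,0.023]]' --fingers '[1,1,1,1,1]'

```text
time_s: 27.7
tcp_pos: [0.6016, 0.0963, 0.0259]
tcp_rot: [0.998, -0.064, 0.0, -0.0]
ft_force: [0.3, 0.3, -0.6]
width: 0.0597
```

Call:
apply_moves --twist '[[0,0,0],[0,0,0],[0,0,0],[0,0,0],[0,0,0]]' --xyz '[[0,0,0.001],[0,0,0.001],[0,0,0.001],[0,0,0.001],[0,0,0.001]]' --fingers '[1,1,0.2,0.2,0.2]'

```text
time_s: 28.12
tcp_pos: [0.6016, 0.0963, 0.0249]
tcp_rot: [0.998, -0.064, 0.0, -0.0]
ft_force: [-0.6, -0.5, -0.0]
width: 0.0732
```

Call:
apply_moves --twist '[[0,0,0],[0,0,0],[0,0,0],[0,0,0],[0,0,0]]' --xyz '[[0,0,-0.01],[0,0,-0.04],[0,0,-0.08],[0,0,-0.12],[0,0,-0.15]]' --fingers '[0.2,0.2,0.1,0,0]'

```text
time_s: 28.53
tcp_pos: [0.6017, 0.0963, 0.1791]
tcp_rot: [0.998, -0.064, 0.001, -0.0]
ft_force: [0.1, -0.1, 0.4]
width: 0.0898
```

Run:
```python
from h import *
o=manip.get_obs(); print(o["time_s"],o["tcp_pos"],o["width"])
bedbuttons()
look([(.505,-.385),(.505,-.365),(.579,-.367)])
i,d=manip.grab_frame("side"); print([(round(x["score"],2),np.round(x["xy"]).tolist(),pt(cam("side"),x["xy"],d[int(x["xy"][1]),int(x["xy"][0])]).round(3).tolist()) for x in manip.look_for("side","button1")])
plan([(.579,-.367,.19,92.5,0)])
```

```text
28.5333 [0.60173933 0.09632139 0.17913654] 0.08979708428248505
wrist bed top: x -7 y 147 [30. 42.] 90.0
wrist bed top: x -6 y 107 [32. 42.] 90.0
scene ([0.515, -0.3675], np.float64(-110.8), [0.042, 0.035], -53, 158)
scene ([0.5147, -0.3669], np.float64(-108.3), [0.043, 0.035], -51, 163)
scene ([0.5808, -0.3674], np.float64(93.7), [0.033, 0.042], 67, 175)
side ([0.51, -0.3662], np.float64(-109.8), [0.042, 0.033], -98, 230)
side ([0.5103, -0.3655], np.float64(-109.8), [0.044, 0.033], -103, 234)
side ([0.5762, -0.3663], np.float64(93.2), [0.034, 0.042], 64, 221)
[(0.83, [291.0, 168.0], [0.595, 0.093, 0.037]), (0.6, [405.0, 296.0], [0.507, -0.367, 0.022]), (0.55, [422.0, 280.0], [0.568, -0.371, 0.017]), (0.49, [283.0, 160.0], [0.601, 0.131, 0.038])]
  call xyz [0.009, 0.116, -0.004] twist [-0.0, 0.0, -0.436] f 0
  call xyz [-0.04, 0.109, -0.004] twist [-0.0, 0.0, -0.436] f 0
  call xyz [-0.082, 0.081, -0.004] twist [-0.0, 0.0, -0.436] f 0
  call xyz [-0.109, 0.039, -0.004] twist [-0.0, 0.0, -0.435] f 0
 -> at [0.579, -0.367, 0.19]
```

Run:
```python
from h import *
plan([(.5125,-.367,.16,-109.7,0)])
```

```text
call xyz [-0.007, 0.118, 0.004] twist [0.0, 0.0, 0.446] f 0
  call xyz [0.044, 0.109, 0.003] twist [0.0, 0.0, 0.447] f 0
  call xyz [0.087, 0.079, 0.004] twist [0.0, 0.0, 0.446] f 0
  call xyz [0.113, 0.034, 0.003] twist [0.0, -0.0, 0.447] f 0
 -> at [0.513, -0.367, 0.16]
```

Call:
apply_moves --twist '[[0,0,0.09],[0,0,0.18],[0,0,0.27],[0,0,0.36],[0,0,0.446]]' --xyz '[[-0.001,0.024,0],[-0.003,0.048,0],[-0.004,0.071,0],[-0.006,0.095,0],[-0.007,0.118,0.004]]' --fingers '[0,0,0,0,0]'

```text
time_s: 29.2
tcp_pos: [0.5786, -0.0209, 0.1697]
tcp_rot: [0.958, -0.286, -0.001, 0.0]
ft_force: [0.8, 0.3, -0.7]
width: 0.0928
```

Call:
apply_moves --twist '[[0,0,0.09],[0,0,0.18],[0,0,0.27],[0,0,0.36],[0,0,0.447]]' --xyz '[[0.009,0.022,0],[0.018,0.044,0],[0.027,0.066,0],[0.036,0.088,0],[0.044,0.109,0.003]]' --fingers '[0,0,0,0,0]'

```text
time_s: 29.62
tcp_pos: [0.5563, -0.1363, 0.1665]
tcp_rot: [0.871, -0.491, -0.001, 0.0]
ft_force: [-0.0, -0.2, 0.7]
width: 0.093
```

Call:
apply_moves --twist '[[0,0,0.09],[0,0,0.18],[0,0,0.27],[0,0,0.36],[0,0,0.446]]' --xyz '[[0.017,0.016,0],[0.035,0.032,0],[0.052,0.048,0],[0.07,0.063,0],[0.087,0.079,0.004]]' --fingers '[0,0,0,0,0]'

```text
time_s: 30.03
tcp_pos: [0.5344, -0.2517, 0.1627]
tcp_rot: [0.741, -0.672, -0.001, 0.0]
ft_force: [0.3, 0.2, -0.5]
width: 0.0932
```

Call:
apply_moves --twist '[[0,0,0.11],[0,0,0.22],[0,0,0.33],[0,0,0.44],[0,0,0.447]]' --xyz '[[0.028,0.009,0],[0.056,0.017,0],[0.085,0.026,0],[0.113,0.034,0.003],[0.113,0.034,0.003]]' --fingers '[0,0,0,0,0]'

```text
time_s: 30.45
tcp_pos: [0.511, -0.3701, 0.1581]
tcp_rot: [-0.571, 0.821, 0.001, -0.001]
ft_force: [0.2, 0.2, 0.1]
width: 0.093
```

Call:
apply_moves --twist '[[0,0,0],[0,0,0],[0,0,0],[0,0,0],[0,0,0]]' --xyz '[[0,0,0],[0,0,0],[0,0,0],[0,0,0],[0,0,0]]' --fingers '[0,0,0,0,0]'

```text
time_s: 30.87
tcp_pos: [0.5131, -0.3658, 0.1607]
tcp_rot: [-0.576, 0.817, -0.0, 0.0]
ft_force: [-0.3, -0.7, -0.1]
width: 0.093
```

Run:
```python
from h import *
o=manip.get_obs(); print(o["time_s"],o["tcp_pos"],o["width"])
i,d,c=wlook((.5125,-.367)); cv2.imwrite("pics/w9.png",i)
plan([(.5125,-.367,.003,-109.7,0,2)])
```

```text
30.8667 [ 0.51308902 -0.36579515  0.16074136] 0.09304002682721486
wrist ([0.5138, -0.3654], np.float64(-109.0), [0.042, 0.033], -653, 1648)
  call xyz [0.001, 0.0, 0.079] twist [-0.0, -0.0, 0.0] f 0
  call xyz [0.0, 0.0, 0.079] twist [-0.0, -0.0, 0.001] f 0
 -> at [0.513, -0.367, 0.003]
```

Call:
apply_moves --twist '[[0,0,0],[0,0,0],[0,0,0],[0,0,0],[0,0,0]]' --xyz '[[0,0,0.03],[0,0,0.06],[0,0,0.09],[0,0,0.12],[0,0,0.14]]' --fingers '[0,0,0,0,0]'

```text
time_s: 31.33
tcp_pos: [0.5121, -0.3656, 0.0178]
tcp_rot: [-0.576, 0.818, 0.001, -0.0]
ft_force: [0.4, 0.8, 0.4]
width: 0.0928
```

Call:
apply_moves --twist '[[0,0,0],[0,0,0],[0,0,0],[0,0,0],[0,0,0]]' --xyz '[[0,0,0.007],[0,0,0.014],[0,0,0.017],[0,0,0.017],[0,0,0.017]]' --fingers '[0,0,0,1,1]'

```text
time_s: 31.75
tcp_pos: [0.5134, -0.3669, 0.005]
tcp_rot: [-0.576, 0.818, -0.001, 0.0]
ft_force: [-0.1, 0.3, 0.5]
width: 0.0839
```

Call:
apply_moves --twist '[[0,0,0],[0,0,0],[0,0,0],[0,0,0],[0,0,0]]' --xyz '[[0,0,0],[0,0,0],[0,0,0],[0,0,0],[0,0,0]]' --fingers '[1,1,1,1,1]'

```text
time_s: 32.17
tcp_pos: [0.513, -0.3667, 0.0041]
tcp_rot: [-0.576, 0.818, -0.0, 0.0]
ft_force: [-0.6, 1.3, 5.2]
width: 0.0598
```

Call:
apply_moves --twist '[[0,0,0],[0,0,0],[0,0,0],[0,0,0],[0,0,0]]' --xyz '[[0,0,-0.015],[0,0,-0.04],[0,0,-0.07],[0,0,-0.11],[0,0,-0.15]]' --fingers '[1,1,1,1,1]'

```text
time_s: 32.58
tcp_pos: [0.5122, -0.3662, 0.1558]
tcp_rot: [-0.576, 0.818, 0.0, -0.0]
ft_force: [1.1, 0.1, -0.3]
width: 0.0595
```

Run:
```python
from h import *
o=manip.get_obs(); print(o["time_s"],o["tcp_pos"],o["width"])
p=jw(0,.072); plan([(*p,.15,-7.4,1)])
```

```text
32.5833 [ 0.51224052 -0.36617144  0.15582075] 0.05949924152524261
  call xyz [-0.107, 0.016, 0.001] twist [0.0, 0.0, -0.446] f 1
  call xyz [-0.104, -0.032, 0.002] twist [0.0, 0.0, -0.447] f 1
  call xyz [-0.08, -0.073, 0.001] twist [-0.0, 0.0, -0.446] f 1
  call xyz [-0.04, -0.101, 0.002] twist [-0.0, 0.001, -0.447] f 1
 -> at [0.597, 0.059, 0.15]
```

Call:
apply_moves --twist '[[0,0,-0.09],[0,0,-0.18],[0,0,-0.27],[0,0,-0.36],[0,0,-0.446]]' --xyz '[[-0.021,0.003,0],[-0.043,0.006,0],[-0.064,0.01,0],[-0.086,0.013,0],[-0.107,0.016,0.001]]' --fingers '[1,1,1,1,1]'

```text
time_s: 33.0
tcp_pos: [0.5339, -0.2595, 0.154]
tcp_rot: [0.744, -0.669, 0.0, -0.0]
ft_force: [1.3, -0.0, -0.4]
width: 0.0594
```

Call:
apply_moves --twist '[[0,0,-0.09],[0,0,-0.18],[0,0,-0.27],[0,0,-0.36],[0,0,-0.447]]' --xyz '[[-0.021,-0.006,0],[-0.042,-0.013,0],[-0.062,-0.019,0],[-0.083,-0.026,0],[-0.104,-0.032,0.002]]' --fingers '[1,1,1,1,1]'

```text
time_s: 33.42
tcp_pos: [0.5553, -0.1528, 0.1521]
tcp_rot: [0.873, -0.487, 0.001, -0.0]
ft_force: [0.8, -0.3, -0.6]
width: 0.0595
```

Call:
apply_moves --twist '[[0,0,-0.09],[0,0,-0.18],[0,0,-0.27],[0,0,-0.36],[0,0,-0.446]]' --xyz '[[-0.016,-0.015,0],[-0.032,-0.029,0],[-0.048,-0.044,0],[-0.064,-0.058,0],[-0.08,-0.073,0.001]]' --fingers '[1,1,1,1,1]'

```text
time_s: 33.83
tcp_pos: [0.5757, -0.0464, 0.151]
tcp_rot: [0.959, -0.282, 0.0, -0.0]
ft_force: [0.6, 0.2, -0.1]
width: 0.0595
```

Call:
apply_moves --twist '[[0,0,-0.11],[0,0,-0.22],[0,0,-0.33],[0,0,-0.44],[0,0,-0.447]]' --xyz '[[-0.01,-0.025,0],[-0.02,-0.05,0],[-0.03,-0.075,0],[-0.04,-0.101,0.002],[-0.04,-0.101,0.002]]' --fingers '[1,1,1,1,1]'

```text
time_s: 34.25
tcp_pos: [0.5974, 0.0627, 0.1484]
tcp_rot: [0.998, -0.06, 0.0, -0.001]
ft_force: [0.1, -0.2, -0.5]
width: 0.0597
```

Call:
apply_moves --twist '[[0,0,0],[0,0,0],[0,0,0],[0,0,0],[0,0,0]]' --xyz '[[0,0,0.02],[0,0,0.05],[0,0,0.08],[0,0,0.1],[0,0,0.1]]' --fingers '[1,1,1,1,1]'

```text
time_s: 34.67
tcp_pos: [0.595, 0.0587, 0.044]
tcp_rot: [0.998, -0.065, -0.003, 0.0]
ft_force: [0.1, -0.8, -1.7]
width: 0.0596
```

Run:
```python
from h import *
o=manip.get_obs(); print(o["time_s"],o["tcp_pos"],o["width"])
bedbuttons()
o=manip.get_obs(); print(o["time_s"],o["tcp_pos"],o["width"])
p=jw(0,.072); plan([(*p,.0225,-7.4,1)])
```

```text
34.6667 [0.59499206 0.05865779 0.04397764] 0.05958211891178308
wrist bed top: x -7 y 147 [42. 30.] -0.0
wrist bed top: x -7 y 107 [42. 32.] -0.0
34.7167 [0.59611427 0.05875656 0.0467108 ] 0.059853821355057124
  call xyz [0.0, -0.001, 0.024] twist [0.001, 0.003, -0.0] f 1
 -> at [0.596, 0.06, 0.023]
```

Call:
apply_moves --twist '[[0,0,0],[0,0,0],[0,0,0],[0,0,0],[0,0,0]]' --xyz '[[0,0,0.01],[0,0,0.018],[0,0,0.026],[0,0,0.026],[0,0,0.026]]' --fingers '[1,1,1,1,1]'

```text
time_s: 35.13
tcp_pos: [0.5972, 0.059, 0.0217]
tcp_rot: [0.998, -0.064, 0.0, -0.0]
ft_force: [1.0, 0.4, -0.8]
width: 0.0596
```

Call:
apply_moves --twist '[[0,0,0],[0,0,0],[0,0,0],[0,0,0],[0,0,0]]' --xyz '[[0,0,0],[0,0,0],[0,0,0],[0,0,0],[0,0,0]]' --fingers '[1,1,0.2,0.2,0.2]'

```text
time_s: 35.55
tcp_pos: [0.5972, 0.0591, 0.0218]
tcp_rot: [0.998, -0.064, 0.0, 0.0]
ft_force: [-0.6, -0.2, 0.5]
width: 0.0732
```

Call:
apply_moves --twist '[[0,0,0],[0,0,0],[0,0,0],[0,0,0],[0,0,0]]' --xyz '[[0,0,-0.01],[0,0,-0.04],[0,0,-0.08],[0,0,-0.12],[0,0,-0.15]]' --fingers '[0.2,0.2,0.1,0,0]'

```text
time_s: 35.97
tcp_pos: [0.5973, 0.0591, 0.1761]
tcp_rot: [0.998, -0.064, 0.001, -0.0]
ft_force: [0.2, -1.2, 1.1]
width: 0.0895
```

Run:
```python
from h import *
bedbuttons()
r=look([(.579,-.367)])
p=(r[0][0][0]+r[1][0][0])/2; a=(r[0][0][1]+r[1][0][1])/2;print(p,a)
plan([(*p,.16,a,0)])
```

```text
wrist bed top: x -7 y 147 [42. 30.] -0.0
wrist bed top: x -7 y 107 [32. 42.] 90.0
wrist bed top: x -6 y 70 [32. 42.] 90.0
scene ([0.581, -0.3673], np.float64(92.8), [0.033, 0.042], 65, 175)
side ([0.5774, -0.3661], np.float64(92.2), [0.033, 0.042], 65, 214)
[ 0.57919938 -0.36674276] 92.46789634227753
  call xyz [0.009, 0.106, 0.004] twist [0.001, -0.001, -0.436] f 0
  call xyz [-0.037, 0.1, 0.004] twist [0.001, -0.001, -0.436] f 0
  call xyz [-0.075, 0.075, 0.003] twist [0.001, -0.001, -0.435] f 0
  call xyz [-0.101, 0.037, 0.004] twist [0.001, -0.001, -0.436] f 0
 -> at [0.579, -0.367, 0.16]
```

Call:
apply_moves --twist '[[0,0,-0.09],[0,0,-0.18],[0,0,-0.27],[0,0,-0.36],[0,0,-0.436]]' --xyz '[[0.002,0.021,0],[0.004,0.042,0],[0.005,0.064,0],[0.007,0.085,0],[0.009,0.106,0.004]]' --fingers '[0,0,0,0,0]'

```text
time_s: 36.53
tcp_pos: [0.592, -0.0481, 0.1673]
tcp_rot: [0.988, 0.155, -0.0, -0.0]
ft_force: [0.1, 0.3, 0.4]
width: 0.093
```

Call:
apply_moves --twist '[[0,0,-0.09],[0,0,-0.18],[0,0,-0.27],[0,0,-0.36],[0,0,-0.436]]' --xyz '[[-0.007,0.02,0],[-0.015,0.04,0],[-0.022,0.06,0],[-0.03,0.08,0],[-0.037,0.1,0.004]]' --fingers '[0,0,0,0,0]'

```text
time_s: 36.95
tcp_pos: [0.5869, -0.1547, 0.1633]
tcp_rot: [0.931, 0.365, -0.0, -0.0]
ft_force: [-0.1, -0.2, 0.4]
width: 0.0931
```

Call:
apply_moves --twist '[[0,0,-0.09],[0,0,-0.18],[0,0,-0.27],[0,0,-0.36],[0,0,-0.435]]' --xyz '[[-0.015,0.015,0],[-0.03,0.03,0],[-0.045,0.045,0],[-0.06,0.06,0],[-0.075,0.075,0.003]]' --fingers '[0,0,0,0,0]'

```text
time_s: 37.37
tcp_pos: [0.5824, -0.2606, 0.1601]
tcp_rot: [0.83, 0.557, -0.0, -0.0]
ft_force: [0.4, -0.5, 0.4]
width: 0.093
```

Call:
apply_moves --twist '[[0,0,-0.11],[0,0,-0.22],[0,0,-0.33],[0,0,-0.436],[0,0,-0.436]]' --xyz '[[-0.025,0.009,0],[-0.05,0.018,0],[-0.076,0.028,0],[-0.101,0.037,0.004],[-0.101,0.037,0.004]]' --fingers '[0,0,0,0,0]'

```text
time_s: 37.78
tcp_pos: [0.5771, -0.3706, 0.1544]
tcp_rot: [0.69, 0.724, -0.001, -0.001]
ft_force: [-0.9, -1.4, -0.0]
width: 0.0929
```

Call:
apply_moves --twist '[[0,0,0],[0,0,0],[0,0,0],[0,0,0],[0,0,0]]' --xyz '[[0,0,0],[0,0,0],[0,0,0],[0,0,0],[0,0,0]]' --fingers '[0,0,0,0,0]'

```text
time_s: 38.2
tcp_pos: [0.5786, -0.3664, 0.1569]
tcp_rot: [0.692, 0.722, 0.0, 0.0]
ft_force: [0.4, -0.2, 0.3]
width: 0.0924
```

Run:
```python
from h import *
o=manip.get_obs(); print(o["time_s"],o["tcp_pos"],o["width"])
i,d,c=wlook((.579,-.367)); cv2.imwrite("pics/w10.png",i)
plan([(.579,-.367,.003,92.5,0,2)])
```

```text
38.2 [ 0.5785982  -0.36636949  0.15687647] 0.09238105052781566
wrist ([0.5803, -0.3652], np.float64(92.0), [0.032, 0.042], 661, 1694)
  call xyz [-0.0, 0.0, 0.077] twist [0.0, 0.0, -0.0] f 0
  call xyz [-0.0, 0.0, 0.077] twist [0.0, 0.0, -0.0] f 0
 -> at [0.579, -0.367, 0.003]
```

Down 0.153 with a 1 mm shift along tool y.

Call:
apply_moves --twist '[[0,0,0],[0,0,0],[0,0,0],[0,0,0],[0,0,0]]' --xyz '[[0.001,0.001,0.03],[0.001,0.001,0.06],[0.001,0.001,0.09],[0.001,0.001,0.12],[0.001,0.001,0.137]]' --fingers '[0,0,0,0,0]'

```text
time_s: 38.67
tcp_pos: [0.5783, -0.365, 0.0162]
tcp_rot: [0.692, 0.722, -0.0, -0.002]
ft_force: [0.6, -0.9, 0.2]
width: 0.093
```

Call:
apply_moves --twist '[[0,0,0],[0,0,0],[0,0,0],[0,0,0],[0,0,0]]' --xyz '[[0,0,0.007],[0,0,0.014],[0,0,0.016],[0,0,0.016],[0,0,0.016]]' --fingers '[0,0,0,1,1]'

```text
time_s: 39.08
tcp_pos: [0.5799, -0.3665, 0.0051]
tcp_rot: [0.692, 0.722, 0.0, 0.001]
ft_force: [0.3, 0.1, 0.9]
width: 0.0838
```

Call:
apply_moves --twist '[[0,0,0],[0,0,0],[0,0,0],[0,0,0],[0,0,0]]' --xyz '[[0,0,0],[0,0,0],[0,0,0],[0,0,0],[0,0,0]]' --fingers '[1,1,1,1,1]'

```text
time_s: 39.5
tcp_pos: [0.5795, -0.3663, 0.0041]
tcp_rot: [0.692, 0.722, 0.0, 0.0]
ft_force: [-0.5, 0.2, 3.3]
width: 0.0598
```

Call:
apply_moves --twist '[[0,0,0],[0,0,0],[0,0,0],[0,0,0],[0,0,0]]' --xyz '[[0,0,-0.015],[0,0,-0.04],[0,0,-0.07],[0,0,-0.11],[0,0,-0.15]]' --fingers '[1,1,1,1,1]'

```text
time_s: 39.92
tcp_pos: [0.5788, -0.3657, 0.1558]
tcp_rot: [0.692, 0.722, -0.0, -0.0]
ft_force: [0.2, -0.4, 0.6]
width: 0.0594
```

Run:
```python
from h import *
o=manip.get_obs(); print(o["time_s"],o["tcp_pos"],o["width"])
p=jw(0,.033); plan([(*p,.15,-7.4,1)])
```

```text
39.9167 [ 0.57879296 -0.36573205  0.15577825] 0.05942911768526946
  call xyz [0.096, 0.007, 0.001] twist [-0.0, 0.0, 0.436] f 1
  call xyz [0.091, -0.034, 0.002] twist [-0.0, 0.0, 0.436] f 1
  call xyz [0.068, -0.069, 0.001] twist [-0.0, 0.0, 0.436] f 1
  call xyz [0.032, -0.091, 0.002] twist [-0.001, 0.001, 0.435] f 1
 -> at [0.592, 0.021, 0.15]
```

Call:
apply_moves --twist '[[0,0,0.09],[0,0,0.18],[0,0,0.27],[0,0,0.36],[0,0,0.436]]' --xyz '[[0.019,0.001,0],[0.038,0.003,0],[0.058,0.004,0],[0.077,0.006,0],[0.096,0.007,0.001]]' --fingers '[1,1,1,1,1]'

```text
time_s: 40.33
tcp_pos: [0.5822, -0.269, 0.154]
tcp_rot: [0.833, 0.554, 0.0, 0.0]
ft_force: [-0.2, -0.5, -0.2]
width: 0.0596
```

Call:
apply_moves --twist '[[0,0,0.09],[0,0,0.18],[0,0,0.27],[0,0,0.36],[0,0,0.436]]' --xyz '[[0.018,-0.007,0],[0.036,-0.014,0],[0.055,-0.02,0],[0.073,-0.027,0],[0.091,-0.034,0.002]]' --fingers '[1,1,1,1,1]'

```text
time_s: 40.75
tcp_pos: [0.5856, -0.1719, 0.1522]
tcp_rot: [0.933, 0.36, 0.0, 0.0]
ft_force: [0.1, 0.3, -0.0]
width: 0.0598
```

Call:
apply_moves --twist '[[0,0,0.09],[0,0,0.18],[0,0,0.27],[0,0,0.36],[0,0,0.436]]' --xyz '[[0.014,-0.014,0],[0.027,-0.028,0],[0.041,-0.041,0],[0.054,-0.055,0],[0.068,-0.069,0.001]]' --fingers '[1,1,1,1,1]'

```text
time_s: 41.17
tcp_pos: [0.589, -0.0751, 0.151]
tcp_rot: [0.989, 0.15, 0.0, 0.0]
ft_force: [0.4, -0.4, -0.5]
width: 0.0598
```

Call:
apply_moves --twist '[[0,0,0.11],[0,0,0.22],[0,0,0.33],[0,0,0.435],[0,0,0.435]]' --xyz '[[0.008,-0.023,0],[0.016,-0.046,0],[0.024,-0.069,0],[0.032,-0.091,0.002],[0.032,-0.091,0.002]]' --fingers '[1,1,1,1,1]'

```text
time_s: 41.58
tcp_pos: [0.592, 0.0236, 0.1485]
tcp_rot: [0.998, -0.067, 0.0, -0.0]
ft_force: [0.0, 0.1, -0.5]
width: 0.0599
```

Call:
apply_moves --twist '[[0,0,0],[0,0,0],[0,0,0],[0,0,0],[0,0,0]]' --xyz '[[0,0,0.02],[0,0,0.05],[0,0,0.08],[0,0,0.1],[0,0,0.1]]' --fingers '[1,1,1,1,1]'

```text
time_s: 42.0
tcp_pos: [0.5901, 0.0201, 0.044]
tcp_rot: [0.998, -0.064, -0.003, 0.0]
ft_force: [-0.6, 0.2, -2.0]
width: 0.0598
```

Run:
```python
from h import *
o=manip.get_obs(); print(o["time_s"],o["tcp_pos"],o["width"])
bedbuttons()
o=manip.get_obs(); print(o["time_s"],o["tcp_pos"],o["width"])
p=jw(0,.033); plan([(*p,.0225,-7.4,1)])
```

```text
42.0 [0.59007569 0.0200807  0.0439749 ] 0.0598185318269337
wrist bed top: x -7 y 140 [42. 18.] -0.0
wrist bed top: x -7 y 107 [42. 32.] -0.0
wrist bed top: x -6 y 70 [33. 42.] 90.0
42.05 [0.5912203  0.02009314 0.04667846] 0.05957537576490048
  call xyz [0.0, -0.001, 0.024] twist [0.0, 0.003, 0.001] f 1
 -> at [0.591, 0.021, 0.023]
```

Call:
apply_moves --twist '[[0,0,0],[0,0,0],[0,0,0],[0,0,0],[0,0,0]]' --xyz '[[0,0,0.01],[0,0,0.018],[0,0,0.026],[0,0,0.026],[0,0,0.026]]' --fingers '[1,1,1,1,1]'

```text
time_s: 42.47
tcp_pos: [0.5923, 0.0204, 0.0217]
tcp_rot: [0.998, -0.064, 0.0, -0.0]
ft_force: [-0.4, 0.3, -0.2]
width: 0.0598
```

Call:
apply_moves --twist '[[0,0,0],[0,0,0],[0,0,0],[0,0,0],[0,0,0]]' --xyz '[[0,0,0],[0,0,0],[0,0,0],[0,0,0],[0,0,0]]' --fingers '[1,1,0.2,0.2,0.2]'

```text
time_s: 42.88
tcp_pos: [0.5922, 0.0204, 0.0217]
tcp_rot: [0.998, -0.064, 0.0, -0.0]
ft_force: [0.1, 1.3, 0.2]
width: 0.0731
```

Call:
apply_moves --twist '[[0,0,0],[0,0,0],[0,0,0],[0,0,0],[0,0,0]]' --xyz '[[0,0,-0.01],[0,0,-0.04],[0,0,-0.08],[0,0,-0.12],[0,0,-0.15]]' --fingers '[0.2,0.2,0.2,0.2,0.2]'

```text
time_s: 43.3
tcp_pos: [0.5924, 0.0204, 0.1761]
tcp_rot: [0.998, -0.064, 0.001, -0.0]
ft_force: [0.9, -0.6, -0.0]
width: 0.0743
```

Run:
```python
from h import *
i=bedbuttons(); cv2.imwrite("pics/w11.png",i)
for n in("scene","side"):
    i,d=manip.grab_frame(n); c=cam(n); P=cloud(c,np.where(d>0,d,np.nan)).reshape(-1,3);P=P[~np.isnan(P[:,0])]
    b=jw(0,-.075);k=P[(P[:,2]>.055)&(P[:,2]<.11)&(np.hypot(*(P[:,:2]-b).T)<.028)]; print(n,"knob",len(k),k.mean(0),k.min(0),k.max(0),b)
p=jw(0,-.075); plan([(*p,.15,-7.4,.2),(*p,.056,-7.4,.2)])
```

```text
wrist bed top: x -7 y 146 [31. 42.] 90.0
wrist bed top: x -7 y 108 [31. 42.] 90.0
wrist bed top: x -6 y 70 [31. 42.] 90.0
wrist bed top: x -6 y 33 [42. 32.] -0.0
scene knob 72 [ 0.58029992 -0.09045083  0.07553841] [ 0.56623933 -0.10140549  0.0554576 ] [ 0.58838985 -0.07727632  0.0874321 ] [ 0.57734033 -0.08637534]
side knob 98 [ 0.57066655 -0.09018411  0.07370796] [ 0.56251248 -0.09864673  0.05545739] [ 0.58479955 -0.07641886  0.0848191 ] [ 0.57734033 -0.08637534]
  call xyz [-0.002, 0.108, 0.025] twist [-0.001, -0.005, 0.0] f 0.2
 -> at [0.577, -0.086, 0.15]
  call xyz [-0.0, -0.0, 0.094] twist [0.0, -0.0, 0.0] f 0.2
 -> at [0.577, -0.086, 0.056]
```

View pics/w11.png

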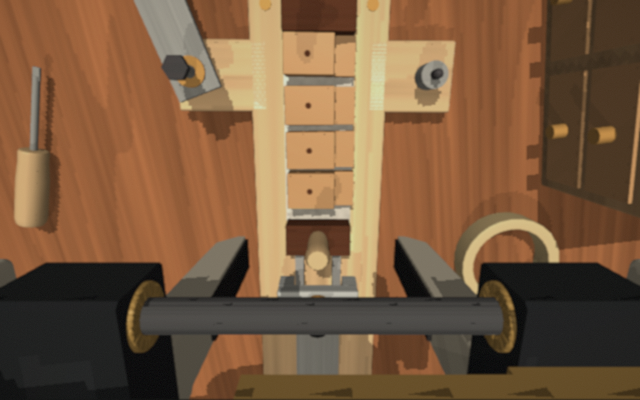

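The row is complete, with tongues to the right (free-bolt side); buttons are at about (320,52), (320,105), (320,150) and (320,190). Next the plunger knob.

Call:
apply_moves --twist '[[0,0,0],[0,0,0],[0,0,0],[0,0,0],[0,0,0]]' --xyz '[[-0.001,0.03,0.005],[-0.001,0.06,0.01],[-0.002,0.09,0.02],[-0.002,0.108,0.025],[-0.002,0.108,0.025]]' --fingers '[0.2,0.2,0.2,0.3,0.3]'

```text
time_s: 43.87
tcp_pos: [0.5749, -0.0891, 0.1443]
tcp_rot: [0.998, -0.066, -0.002, 0.0]
ft_force: [-0.0, -0.3, -0.6]
width: 0.0669
```

Call:
apply_moves --twist '[[0,0,0],[0,0,0],[0,0,0],[0,0,0],[0,0,0]]' --xyz '[[0,0,0.02],[0,0,0.05],[0,0,0.08],[0,0,0.09],[0,0,0.09]]' --fingers '[0.3,0.3,0.3,0.3,0.3]'

```text
time_s: 44.28
tcp_pos: [0.5748, -0.0857, 0.0537]
tcp_rot: [0.998, -0.064, -0.002, -0.0]
ft_force: [0.6, -0.2, 0.9]
width: 0.0654
```

Call:
apply_moves --twist '[[0,0,0],[0,0,0],[0,0,0],[0,0,0],[0,0,0]]' --xyz '[[0,0,0],[0,0,0],[0,0,0],[0,0,0],[0,0,0]]' --fingers '[1,1,1,1,1]'

```text
time_s: 44.7
tcp_pos: [0.5767, -0.0865, 0.0577]
tcp_rot: [0.998, -0.064, 0.001, 0.0]
ft_force: [0.3, -0.0, 1.0]
width: 0.0363
```

Call:
apply_moves --twist '[[0,0,0],[0,0,0],[0,0,0],[0,0,0],[0,0,0]]' --xyz '[[0,0,0],[0,0,0],[0,0,0],[0,0,0],[0,0,0]]' --fingers '[1,1,1,1,1]'

```text
time_s: 45.12
tcp_pos: [0.5756, -0.0863, 0.0569]
tcp_rot: [0.998, -0.064, -0.001, -0.0]
ft_force: [-10.5, 1.0, 7.9]
width: 0.0209
```

Run:
```python
from h import *
o=manip.get_obs(); print(o["time_s"],o["tcp_pos"],o["width"],o["ft_force"])
```

```text
45.1167 [ 0.57555659 -0.08634453  0.0569184 ] 0.020886959195530446 [-10.5085099    0.98465969   7.85731167]
```

Call:
apply_moves --twist '[[0,0,0],[0,0,0],[0,0,0],[0,0,0],[0,0,0]]' --xyz '[[0,0,-0.003],[0,0,-0.006],[0,0,-0.009],[0,0,-0.012],[0,0,-0.015]]' --fingers '[1,1,1,1,1]'

```text
time_s: 45.53
tcp_pos: [0.5756, -0.0864, 0.0715]
tcp_rot: [0.998, -0.064, -0.001, -0.0]
ft_force: [-8.9, -0.0, -4.8]
width: 0.0215
```

Call:
apply_moves --twist '[[0,0,0],[0,0,0],[0,0,0],[0,0,0],[0,0,0]]' --xyz '[[0,0,-0.001],[0,0,-0.001],[0,0,-0.001],[0,0,-0.001],[0,0,-0.001]]' --fingers '[1,1,1,1,1]'

```text
time_s: 45.95
tcp_pos: [0.5756, -0.0864, 0.0726]
tcp_rot: [0.998, -0.064, -0.001, -0.0]
ft_force: [-9.2, 0.3, -5.8]
width: 0.0216
```

Call:
apply_moves --twist '[[0,0,0],[0,0,0],[0,0,0],[0,0,0],[0,0,0]]' --xyz '[[0,0,0],[0,0,0],[0,0,0],[0,0,0],[0,0,0]]' --fingers '[1,1,1,1,1]'

```text
time_s: 46.37
tcp_pos: [0.5756, -0.0864, 0.0726]
tcp_rot: [0.998, -0.064, -0.001, -0.0]
ft_force: [-9.0, 0.2, -5.0]
width: 0.0216
```

Run:
```python
from h import *
o=manip.get_obs(); print(o["time_s"],o["tcp_pos"],o["width"],o["ft_force"])
i=bedbuttons(); cv2.imwrite("pics/w12.png",i); bedbuttons("side")
```

```text
46.3667 [ 0.57558311 -0.08640438  0.07260899] 0.021641436372884248 [-8.96436806  0.23223577 -4.95700259]
wrist bed top: x 0 y 28 [60. 44.] -0.0
```

View pics/w12.png

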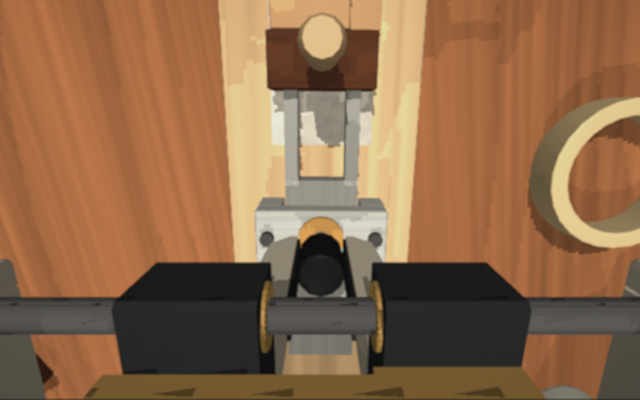

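The jaw has sprung in against the row; the jaw block is at (322,60). I'll ease the plunger down, release it, lift, and measure the strap.

Call:
apply_moves --twist '[[0,0,0],[0,0,0],[0,0,0],[0,0,0],[0,0,0]]' --xyz '[[0,0,0.003],[0,0,0.004],[0,0,0.004],[0,0,0.004],[0,0,0.004]]' --fingers '[1,1,0.6,0.5,0.4]'

```text
time_s: 46.88
tcp_pos: [0.5771, -0.0865, 0.0697]
tcp_rot: [0.998, -0.064, 0.001, 0.0]
ft_force: [-0.3, 0.4, -0.1]
width: 0.0369
```

Call:
apply_moves --twist '[[0,0,0],[0,0,0],[0,0,0],[0,0,0],[0,0,0]]' --xyz '[[0,0,0],[0,0,-0.02],[0,0,-0.06],[0,0,-0.1],[0,0,-0.1]]' --fingers '[0.4,0.4,0.4,0.4,0.4]'

```text
time_s: 47.3
tcp_pos: [0.5789, -0.0869, 0.1775]
tcp_rot: [0.998, -0.064, 0.005, 0.001]
ft_force: [0.2, 0.8, 2.3]
width: 0.0556
```

```bash
cat >> h.py <<'E'
def strapknob():
    a=np.radians(JA);X=np.array([np.cos(a),np.sin(a)]);Y=np.array([-np.sin(a),np.cos(a)])
    B=jw(-.102,.133)
    for n in("scene","side","wrist"):
        i,d=manip.grab_frame(n); c=cam(n); P=cloud(c,np.where(d>0,d,np.nan)).reshape(-1,3);P=P[~np.isnan(P[:,0])]
        q=P[:,:2]-B; rr=np.hypot(*q.T)
        k=(P[:,2]>.056)&(P[:,2]<.112)&(abs(rr-.135)<.02)&(q@X<.19)&(q@Y>-.05)
        if k.sum()<15: print(n,"few",k.sum()); continue
        m=np.median(P[k],0)[:2]; k&=np.hypot(*(P[:,:2]-m).T)<.016
        lo,hi=P[k].min(0),P[k].max(0); v=(lo+hi)[:2]/2-B; s=(P[:,2]>.043)&(P[:,2]<.053)&(rr>.05)&(rr<.23)
        print(n,"knob",k.sum(),P[k].mean(0).round(3),((lo+hi)/2).round(3),"top",hi[2].round(3),"ang",np.degrees(np.arctan2(v@Y,v@X)).round(1),np.hypot(*v).round(3))
        for g in((.06,.11),(.15,.2)):
            s=(P[:,2]>.043)&(P[:,2]<.053)&(rr>g[0])&(rr<g[1])&(q@Y>.03)&(q@X<.05)
            if s.sum()>20: mm=np.median(q[s],0); print("  strap ang",g,np.degrees(np.arctan2(mm@Y,mm@X)).round(1),s.sum())
E
python3 - <<'E'
from h import *
o=manip.get_obs(); print(o["time_s"],o["tcp_pos"],o["width"])
strapknob(); bedbuttons("scene"); bedbuttons("side")
E
```

```text
47.3 [ 0.57889857 -0.08686934  0.17752957] 0.0555983522161015
scene knob 53 [0.478 0.259 0.075] [0.475 0.261 0.071] top 0.086 ang 109.5 0.131
  strap ang (0.06, 0.11) 108.9 134
  strap ang (0.15, 0.2) 107.9 95
side knob 80 [0.469 0.26  0.073] [0.471 0.261 0.071] top 0.085 ang 111.3 0.132
  strap ang (0.06, 0.11) 112.7 181
  strap ang (0.15, 0.2) 111.5 140
wrist few 0
```

Run:
```python
from h import *
plan([(.4725,.263,.15,-7.4,.4),(.4725,.263,.11,-7.4,.4)])
```

```text
call xyz [-0.049, -0.111, 0.006] twist [-0.0, 0.001, 0.0] f 0.4
  call xyz [-0.049, -0.111, 0.006] twist [-0.0, 0.0, 0.0] f 0.4
  call xyz [-0.049, -0.111, 0.005] twist [-0.0, 0.001, 0.0] f 0.4
 -> at [0.473, 0.263, 0.15]
  call xyz [-0.0, -0.0, 0.04] twist [-0.0, -0.0, 0.0] f 0.4
 -> at [0.473, 0.263, 0.11]
```

Call:
apply_moves --twist '[[0,0,0],[0,0,0],[0,0,0],[0,0,0],[0,0,0]]' --xyz '[[-0.012,-0.028,0.001],[-0.025,-0.056,0.002],[-0.037,-0.084,0.004],[-0.05,-0.112,0.005],[-0.061,-0.139,0.006]]' --fingers '[0.4,0.4,0.4,0.4,0.4]'

```text
time_s: 47.97
tcp_pos: [0.5325, 0.0605, 0.1611]
tcp_rot: [0.998, -0.065, -0.001, 0.0]
ft_force: [0.3, -0.5, -0.0]
width: 0.0559
```

Call:
apply_moves --twist '[[0,0,0],[0,0,0],[0,0,0],[0,0,0],[0,0,0]]' --xyz '[[-0.015,-0.035,0.002],[-0.03,-0.07,0.005],[-0.045,-0.105,0.008],[-0.061,-0.139,0.011],[-0.086,-0.194,0.011]]' --fingers '[0.4,0.4,0.4,0.4,0.4]'

```text
time_s: 48.38
tcp_pos: [0.4775, 0.2458, 0.1498]
tcp_rot: [0.998, -0.065, -0.001, 0.001]
ft_force: [0.8, -0.5, -0.3]
width: 0.0563
```

Call:
apply_moves --twist '[[0,0,0],[0,0,0],[0,0,0],[0,0,0],[0,0,0]]' --xyz '[[0,0,0],[0,0,0],[0,0,0.01],[0,0,0.02],[0,0,0.02]]' --fingers '[0.4,0.4,0.4,0.4,0.4]'

```text
time_s: 48.8
tcp_pos: [0.4783, 0.2433, 0.1284]
tcp_rot: [0.998, -0.065, -0.002, 0.001]
ft_force: [0.3, -1.0, -0.5]
width: 0.0556
```

Run:
```python
from h import *
o=manip.get_obs(); print(o["time_s"],o["tcp_pos"],o["width"])
strapknob()
i,d=manip.grab_frame("wrist"); cv2.imwrite("pics/w13.png",i)
plan([(.4725,.263,.054,-7.4,.4)])
```

```text
48.8 [0.47830392 0.24332553 0.12843502] 0.05558346686977879
scene knob 38 [0.477 0.258 0.073] [0.474 0.26  0.07 ] top 0.084 ang 110.2 0.13
  strap ang (0.06, 0.11) 109.6 130
  strap ang (0.15, 0.2) 105.9 43
side knob 75 [0.469 0.26  0.073] [0.472 0.262 0.071] top 0.085 ang 111.1 0.133
  strap ang (0.06, 0.11) 112.5 180
  strap ang (0.15, 0.2) 111.2 135
wrist knob 1031 [0.476 0.266 0.081] [0.475 0.265 0.07 ] top 0.085 ang 109.2 0.135
  strap ang (0.06, 0.11) 108.4 2925
  strap ang (0.15, 0.2) 108.9 3390
  call xyz [-0.009, -0.018, 0.078] twist [-0.0, -0.0, -0.001] f 0.4
 -> at [0.473, 0.263, 0.054]
```

View pics/w13.png

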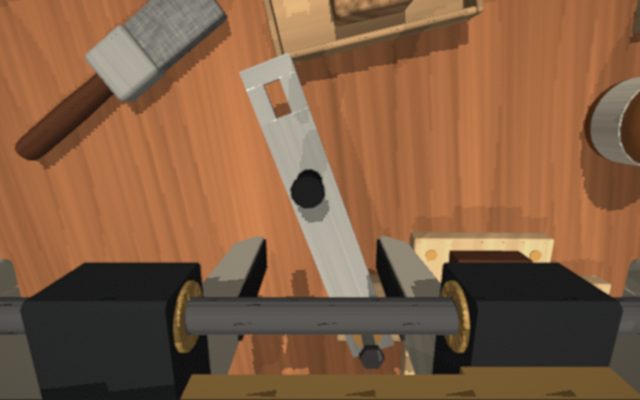

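The picture shows the strap knob at (308,188), the slot at (277,97) and the slack bolt at (371,355). The strap angle is about 109°. Grip the knob.

Call:
apply_moves --twist '[[0,0,0],[0,0,0],[0,0,0],[0,0,0],[0,0,0]]' --xyz '[[-0.006,-0.021,0],[-0.006,-0.021,0.02],[-0.006,-0.021,0.045],[-0.006,-0.021,0.065],[-0.006,-0.021,0.075]]' --fingers '[0.4,0.4,0.4,0.4,0.4]'

```text
time_s: 49.42
tcp_pos: [0.475, 0.2658, 0.0545]
tcp_rot: [0.998, -0.065, -0.001, 0.001]
ft_force: [-0.4, -0.0, -0.1]
width: 0.0558
```

Call:
apply_moves --twist '[[0,0,0],[0,0,0],[0,0,0],[0,0,0],[0,0,0]]' --xyz '[[0,0,0],[0,0,0],[0,0,0],[0,0,0],[0,0,0]]' --fingers '[0.4,1,1,1,1]'

```text
time_s: 49.83
tcp_pos: [0.4761, 0.2666, 0.0578]
tcp_rot: [0.998, -0.065, 0.001, -0.0]
ft_force: [0.2, 0.0, 0.6]
width: 0.0338
```

Call:
apply_moves --twist '[[0,0,0],[0,0,0],[0,0,0],[0,0,0],[0,0,0]]' --xyz '[[0,0,0],[0,0,0],[0,0,0],[0,0,0],[0,0,0]]' --fingers '[1,1,1,1,1]'

```text
time_s: 50.25
tcp_pos: [0.4757, 0.2665, 0.0568]
tcp_rot: [0.998, -0.064, 0.0, -0.0]
ft_force: [-0.2, 0.7, 1.0]
width: 0.0194
```

Call:
apply_moves --twist '[[0,0,0],[0,0,0],[0,0,0],[0,0,0],[0,0,0]]' --xyz '[[0,0,-0.004],[0,0,-0.008],[0,0,-0.012],[0,0,-0.016],[0,0,-0.016]]' --fingers '[1,1,1,1,1]'

```text
time_s: 50.67
tcp_pos: [0.4759, 0.2663, 0.0736]
tcp_rot: [0.998, -0.064, 0.0, -0.0]
ft_force: [1.2, -3.6, -3.6]
width: 0.0193
```

```bash
cat >> h.py <<'E'
def arc(step=.24,rad=.135,end=0.):
    """rows of the swing about the slack bolt from the present tcp; tool turns with the strap"""
    o=manip.get_obs(); p=np.array(o["tcp_pos"]); r=R.from_quat(o["tcp_rot"]); B=jw(-.102,.133)
    v=p[:2]-B; th=np.arctan2(v[1],v[0])-np.radians(JA); r0=np.hypot(*v); print("th",th,"r",r0)
    n=int(np.ceil((th-end)/step)); T=np.linspace(th,end,n*5+1); z=p[2]
    for c in range(n):
        ps=[]
        for k in range(1,6):
            a=T[c*5+k]+np.radians(JA); q=np.array([*(B+rad*np.array([np.cos(a),np.sin(a)])),z]); ps.append((r.inv().apply(q-p).round(4),round(T[c*5]-T[c*5+k],3)))
        print("xyz",[x[0].tolist() for x in ps]," tz",[x[1] for x in ps])
        p=p+r.apply(ps[-1][0]); r=r*R.from_rotvec([0,0,ps[-1][1]])
    print("end",p)
E
python3 - <<'E'
from h import *
o=manip.get_obs(); print(o["time_s"],o["tcp_pos"],o["width"],o["ft_force"])
strapknob()
arc(.32)
E
```

```text
50.6667 [0.47592596 0.2663183  0.07358999] 0.019298333029831936 [ 1.19116992 -3.6223913  -3.61191033]
scene knob 93 [0.481 0.255 0.079] [0.481 0.256 0.085] top 0.111 ang 107.5 0.125
side knob 184 [0.472 0.257 0.081] [0.472 0.258 0.084] top 0.112 ang 111.3 0.129
wrist knob 4762 [0.479 0.273 0.084] [0.478 0.272 0.086] top 0.112 ang 107.4 0.141
th 1.9021619927142528 r 0.13597827859489245
xyz [[0.0085, -0.0016, 0.0], [0.0168, -0.0036, 0.0], [0.0252, -0.0051, 0.0], [0.0338, -0.006, 0.0], [0.0423, -0.0064, 0.0]]  tz [np.float64(0.063), np.float64(0.127), np.float64(0.19), np.float64(0.254), np.float64(0.317)]
xyz [[0.0082, -0.0025, 0.0], [0.0165, -0.0045, 0.0], [0.0249, -0.006, 0.0], [0.0334, -0.0069, 0.0], [0.042, -0.0073, 0.0]]  tz [np.float64(0.063), np.float64(0.127), np.float64(0.19), np.float64(0.254), np.float64(0.317)]
xyz [[0.0082, -0.0025, 0.0], [0.0165, -0.0046, 0.0], [0.0249, -0.006, 0.0], [0.0334, -0.007, 0.0], [0.042, -0.0073, 0.0]]  tz [np.float64(0.063), np.float64(0.127), np.float64(0.19), np.float64(0.254), np.float64(0.317)]
xyz [[0.0081, -0.0026, 0.0], [0.0165, -0.0046, 0.0], [0.0249, -0.006, 0.0], [0.0334, -0.007, 0.0], [0.0419, -0.0074, 0.0]]  tz [np.float64(0.063), np.float64(0.127), np.float64(0.19), np.float64(0.254), np.float64(0.317)]
xyz [[0.0082, -0.0025, 0.0], [0.0165, -0.0045, 0.0], [0.025, -0.006, 0.0], [0.0335, -0.0069, 0.0], [0.042, -0.0073, 0.0]]  tz [np.float64(0.063), np.float64(0.127), np.float64(0.19), np.float64(0.254), np.float64(0.317)]
xyz [[0.0082, -0.0025, 0.0], [0.0165, -0.0045, 0.0], [0.025, -0.006, 0.0], [0.0335, -0.0069, 0.0001], [0.042, -0.0073, 0.0001]]  tz [np.float64(0.063), np.float64(0.127), np.float64(0.19), np.float64(0.254), np.float64(0.317)]
end [0.63683156 0.11566646 0.07254922]
```

Call:
apply_moves --twist '[[0,0,0.063],[0,0,0.127],[0,0,0.19],[0,0,0.254],[0,0,0.317]]' --xyz '[[0.0083,-0.002,0],[0.0167,-0.004,0],[0.0252,-0.0055,0],[0.0338,-0.0064,0],[0.0423,-0.0068,0]]' --fingers '[1,1,1,1,1]'

```text
time_s: 51.23
tcp_pos: [0.5187, 0.2678, 0.0723]
tcp_rot: [0.975, -0.223, -0.0, 0.0]
ft_force: [-0.2, -1.6, -3.7]
width: 0.0194
```

Call:
apply_moves --twist '[[0,0,0.063],[0,0,0.127],[0,0,0.19],[0,0,0.254],[0,0,0.317]]' --xyz '[[0.0083,-0.0025,0],[0.0167,-0.0045,0],[0.0252,-0.006,0],[0.0336,-0.007,0],[0.0422,-0.0073,0]]' --fingers '[1,1,1,1,1]'

```text
time_s: 51.65
tcp_pos: [0.5598, 0.256, 0.0722]
tcp_rot: [0.928, -0.374, -0.0, 0.0]
ft_force: [-0.2, -0.9, -3.2]
width: 0.0195
```

Call:
apply_moves --twist '[[0,0,0.063],[0,0,0.127],[0,0,0.19],[0,0,0.254],[0,0,0.317]]' --xyz '[[0.0083,-0.0025,0],[0.0167,-0.0045,0],[0.0252,-0.006,0],[0.0336,-0.007,0],[0.0422,-0.0073,0]]' --fingers '[1,1,1,1,1]'

```text
time_s: 52.07
tcp_pos: [0.5952, 0.232, 0.0721]
tcp_rot: [0.857, -0.515, -0.0, 0.0]
ft_force: [-1.1, -1.6, -3.4]
width: 0.0193
```

Run:
```python
from h import *
o=manip.get_obs(); print(o["time_s"],o["tcp_pos"],o["width"],o["ft_force"])
i,d=manip.grab_frame("wrist"); cv2.imwrite("pics/w14.png",i)
arc(.32)
```

```text
52.0667 [0.59520834 0.23200607 0.07207447] 0.019295831741000958 [-1.07174472 -1.59535791 -3.36953041]
th 0.940603847427224 r 0.1352378658088108
xyz [[0.0082, -0.0023, -0.0], [0.0164, -0.0042, -0.0], [0.0247, -0.0057, -0.0], [0.0332, -0.0066, -0.0], [0.0416, -0.007, -0.0]]  tz [np.float64(0.063), np.float64(0.125), np.float64(0.188), np.float64(0.251), np.float64(0.314)]
xyz [[0.0081, -0.0025, -0.0], [0.0163, -0.0045, -0.0], [0.0247, -0.0059, -0.0], [0.0331, -0.0068, 0.0], [0.0415, -0.0072, 0.0]]  tz [np.float64(0.063), np.float64(0.125), np.float64(0.188), np.float64(0.251), np.float64(0.314)]
xyz [[0.0081, -0.0025, 0.0], [0.0163, -0.0045, 0.0], [0.0247, -0.006, 0.0], [0.0331, -0.0069, 0.0], [0.0415, -0.0073, 0.0]]  tz [np.float64(0.063), np.float64(0.125), np.float64(0.188), np.float64(0.251), np.float64(0.314)]
end [0.63684181 0.11568497 0.07211342]
```

Call:
apply_moves --twist '[[0,0,0.063],[0,0,0.125],[0,0,0.188],[0,0,0.251],[0,0,0.314]]' --xyz '[[0.0082,-0.0024,-0.001],[0.0164,-0.0043,-0.002],[0.0247,-0.0058,-0.002],[0.0332,-0.0067,-0.002],[0.0416,-0.0071,-0.002]]' --fingers '[1,1,1,1,1]'

```text
time_s: 52.53
tcp_pos: [0.6209, 0.1988, 0.0742]
tcp_rot: [0.766, -0.642, -0.0, 0.0]
ft_force: [-1.5, -2.1, -3.7]
width: 0.0193
```

Call:
apply_moves --twist '[[0,0,0.063],[0,0,0.125],[0,0,0.188],[0,0,0.251],[0,0,0.314]]' --xyz '[[0.0081,-0.0025,0],[0.0163,-0.0045,0],[0.0247,-0.0059,0],[0.0331,-0.0068,0],[0.0415,-0.0072,0]]' --fingers '[1,1,1,1,1]'

```text
time_s: 52.95
tcp_pos: [0.6352, 0.1592, 0.0742]
tcp_rot: [-0.656, 0.754, 0.0, -0.0]
ft_force: [-2.1, -0.9, -2.8]
width: 0.0193
```

Call:
apply_moves --twist '[[0,0,0.063],[0,0,0.125],[0,0,0.188],[0,0,0.251],[0,0,0.314]]' --xyz '[[0.0081,-0.0025,0],[0.0163,-0.0045,0],[0.0247,-0.006,0],[0.0331,-0.0069,0],[0.0415,-0.0073,0]]' --fingers '[1,1,1,1,1]'

```text
time_s: 53.37
tcp_pos: [0.6367, 0.1171, 0.0743]
tcp_rot: [-0.53, 0.848, 0.0, -0.0]
ft_force: [-1.1, -0.6, -3.1]
width: 0.0191
```

Call:
apply_moves --twist '[[0,0,0],[0,0,0],[0,0,0],[0,0,0],[0,0,0]]' --xyz '[[0,0,0],[0,0,0],[0,0,0],[0,0,0],[0,0,0]]' --fingers '[1,1,1,1,1]'

```text
time_s: 53.78
tcp_pos: [0.6369, 0.1176, 0.0745]
tcp_rot: [-0.532, 0.847, 0.0, -0.0]
ft_force: [-2.8, -0.6, -4.2]
width: 0.0194
```

Run:
```python
from h import *
o=manip.get_obs(); print(o["time_s"],o["tcp_pos"],o["width"],o["ft_force"])
v=o["tcp_pos"][:2]-jw(-.102,.133); print("th",np.arctan2(v[1],v[0])-np.radians(JA),np.hypot(*v))
i,d=manip.grab_frame("wrist"); cv2.imwrite("pics/w15.png",i)
arc(.32)
```

```text
53.7833 [0.63686463 0.11759872 0.07453151] 0.019371696013875863 [-2.80816048 -0.61173331 -4.21840971]
th 0.014407520919447886 0.1347715547481741
th 0.014326184216997037 r 0.13473962655186195
xyz [[0.0003, -0.0004, -0.0], [0.0006, -0.0005, -0.0], [0.001, -0.0006, -0.0], [0.0014, -0.0007, -0.0], [0.0017, -0.0009, -0.0]]  tz [np.float64(0.003), np.float64(0.006), np.float64(0.009), np.float64(0.011), np.float64(0.014)]
end [0.63690307 0.11566928 0.07450056]
```

View pics/w15.png

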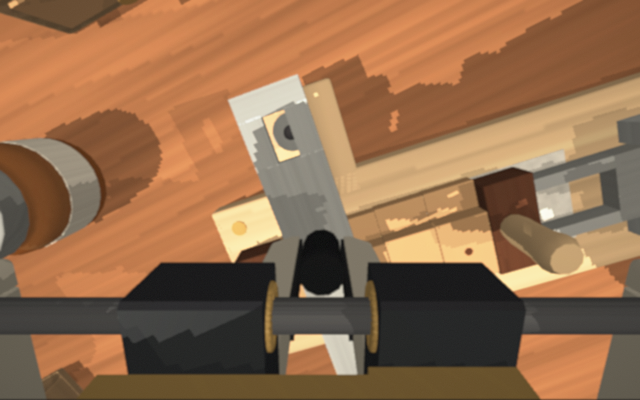

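```bash
cat >> h.py <<'E'
def slot(zl,zh):
    a=np.radians(JA);X=np.array([np.cos(a),np.sin(a)]);Y=np.array([-np.sin(a),np.cos(a)])
    c=cam("wrist"); i,d=manip.grab_frame("wrist"); P=cloud(c,np.where(d>0,d,np.nan)).reshape(-1,3);P=P[~np.isnan(P[:,0])]
    q=P[:,:2]-J0; x=q@X;y=q@Y; k=(P[:,2]>zl)&(P[:,2]<zh)
    for lo,hi in((.062,.072),(.072,.08),(.087,.103),(.11,.118),(.118,.128)):
        s=k&(x>lo)&(x<hi)&(abs(y-.133)<.03)
        if s.sum()>10:
            yy=np.sort(y[s]); g=np.diff(yy); j=g.argmax(); print((lo,hi),s.sum(),"edges",yy[[0,-1]].round(4),"mid",yy[[0,-1]].mean().round(4),"gap",yy[j].round(4),yy[j+1].round(4))
    s=(P[:,2]>.045)&(P[:,2]<.056)&(np.hypot(x-.095,y-.133)<.012); print("bolt",s.sum(),x[s].mean(),y[s].mean())
    s=k&(abs(y-.133)<.004)&(x>.07)&(x<.135); xs=np.sort(x[s]); g=np.diff(xs); j=g.argmax(); print("slot x",xs[j],xs[j+1],"tip",xs[-1])
E
python3 - <<'E'
from h import *
slot(.058,.072)
E
```

```text
(0.062, 0.072) 1297 edges [0.1172 0.1533] mid 0.1352 gap 0.151 0.1512
(0.072, 0.08) 1082 edges [0.1173 0.1534] mid 0.1354 gap 0.139 0.1391
(0.087, 0.103) 1625 edges [0.1176 0.1539] mid 0.1357 gap 0.1299 0.1415
(0.11, 0.118) 1261 edges [0.118  0.1541] mid 0.136 gap 0.1538 0.1541
(0.118, 0.128) 495 edges [0.1181 0.1541] mid 0.1361 gap 0.1478 0.1481
bolt 103 0.09613823122652364 0.1328457673566644
slot x 0.0857542488631292 0.08646116436633391 tip 0.12111504242827867
```

Slot centre is at y = 135.7 mm, against 132.8 mm for the bolt. I'll correct by -0.0145 rad, then verify.

Call:
apply_moves --twist '[[0,0,0.005],[0,0,0.01],[0,0,0.015],[0,0,0.015],[0,0,0.015]]' --xyz '[[0.0006,-0.0003,0],[0.0012,-0.0006,0],[0.0018,-0.0009,0],[0.0018,-0.0009,0],[0.0018,-0.0009,0]]' --fingers '[1,1,1,1,1]'

```text
time_s: 54.3
tcp_pos: [0.6366, 0.1152, 0.0744]
tcp_rot: [-0.525, 0.851, 0.0, -0.0]
ft_force: [-6.2, 0.1, -3.2]
width: 0.0195
```

Run:
```python
from h import *
print(manip.get_obs()["tcp_pos"]); slot(.058,.072)
```

```text
[0.636624   0.11515919 0.07437206]
(0.062, 0.072) 1312 edges [0.1142 0.1503] mid 0.1323 gap 0.1428 0.143
(0.072, 0.08) 1081 edges [0.1142 0.1504] mid 0.1323 gap 0.1432 0.1433
(0.087, 0.103) 1632 edges [0.1141 0.1505] mid 0.1323 gap 0.1262 0.1379
(0.11, 0.118) 1265 edges [0.1141 0.1503] mid 0.1322 gap 0.1439 0.1441
(0.118, 0.128) 496 edges [0.114  0.1499] mid 0.132 gap 0.1404 0.1407
bolt 184 0.09624239356317084 0.13135382606205406
slot x 0.08412371260343526 0.1079665028488284 tip 0.12099036324691631
```

Call:
apply_moves --twist '[[0,0,0],[0,0,0],[0,0,0],[0,0,0],[0,0,0]]' --xyz '[[0,0,0.003],[0,0,0.006],[0,0,0.009],[0,0,0.012],[0,0,0.015]]' --fingers '[1,1,1,1,1]'

```text
time_s: 54.77
tcp_pos: [0.6367, 0.1152, 0.0593]
tcp_rot: [-0.525, 0.851, 0.0, -0.0]
ft_force: [-6.0, -0.5, -3.3]
width: 0.019
```

Run:
```python
from h import *
o=manip.get_obs();print(o["tcp_pos"],o["ft_force"]); slot(.042,.056)
```

```text
[0.63668095 0.11516352 0.05929427] [-6.02518174 -0.46878328 -3.29000755]
(0.062, 0.072) 1307 edges [0.1142 0.1504] mid 0.1323 gap 0.15 0.1501
(0.072, 0.08) 1081 edges [0.1142 0.1504] mid 0.1323 gap 0.1501 0.1503
(0.087, 0.103) 1981 edges [0.1142 0.1502] mid 0.1322 gap 0.1263 0.1268
(0.11, 0.118) 1276 edges [0.1141 0.1502] mid 0.1322 gap 0.1489 0.1491
(0.118, 0.128) 497 edges [0.1141 0.15  ] mid 0.132 gap 0.1442 0.1446
bolt 1049 0.09488100627723517 0.13371185392039872
slot x 0.08419728871229726 0.08543601440680623 tip 0.1210843121193506
```

It went over the bolt freely (force is still just the strap's weight). Lower the last 2 mm, release, and retreat.

Call:
apply_moves --twist '[[0,0,0],[0,0,0],[0,0,0],[0,0,0],[0,0,0]]' --xyz '[[0,0,0.001],[0,0,0.002],[0,0,0.002],[0,0,0.002],[0,0,0.002]]' --fingers '[1,1,0.6,0.5,0.4]'

```text
time_s: 55.23
tcp_pos: [0.6377, 0.1151, 0.0584]
tcp_rot: [-0.525, 0.851, -0.0, 0.001]
ft_force: [0.6, 0.4, 1.0]
width: 0.0349
```

Call:
apply_moves --twist '[[0,0,0],[0,0,0],[0,0,0],[0,0,0],[0,0,0]]' --xyz '[[0,0,0],[0,0,-0.02],[0,0,-0.05],[0,0,-0.08],[0,0,-0.12]]' --fingers '[0.4,0.4,0.4,0.4,0.4]'

```text
time_s: 55.65
tcp_pos: [0.6364, 0.115, 0.1774]
tcp_rot: [-0.525, 0.851, 0.0, -0.001]
ft_force: [1.4, -0.6, 0.3]
width: 0.0561
```

Call:
apply_moves --twist '[[0,0,0],[0,0,0],[0,0,0],[0,0,0],[0,0,0]]' --xyz '[[0,0,-0.03],[0,0,-0.06],[0,0,-0.08],[0,0,-0.08],[0,0,-0.08]]' --fingers '[0.4,0.4,0.4,0.4,0.4]'

```text
time_s: 56.07
tcp_pos: [0.6375, 0.1152, 0.2589]
tcp_rot: [-0.525, 0.851, -0.0, 0.001]
ft_force: [-0.6, -0.5, -0.0]
width: 0.0557
```

Run:
```python
from h import *
o=manip.get_obs();print(o["time_s"],o["tcp_pos"],o["ft_force"]); slot(.04,.056)
a=np.radians(JA);X=np.array([np.cos(a),np.sin(a)]);Y=np.array([-np.sin(a),np.cos(a)])
c=cam("wrist"); i,d=manip.grab_frame("wrist"); P=cloud(c,np.where(d>0,d,np.nan)).reshape(-1,3)
q=P[:,:2]-J0; x=q@X;y=q@Y
s=(x>.062)&(x<.08)&(abs(y-.133)<.015); print("strap top z",np.nanmedian(P[s,2]), "at far",np.nanmedian(P[(x>.11)&(x<.118)&(abs(y-.133)<.015),2]))
i2,d2=manip.grab_frame("scene")
cv2.imwrite("pics/w16.png",np.hstack([cv2.resize(i,(480,300)),cv2.resize(i2[90:265,240:480],(411,300))])[:, :800])
n="scene";P=cloud(cam(n),np.where(d2>0,d2,np.nan)).reshape(-1,3);P=P[~np.isnan(P[:,0])]
k=(P[:,2]>.028)&(P[:,2]<.045)&(abs(P[:,0]-.529)<.06)&(abs(P[:,1]-.42)<.05); print("cork top",np.median(P[k,2]),k.sum())
for dy in (-.03,0,.03):
    kk=k&(abs(P[:,1]-.42-dy)<.012)&(abs(P[:,0]-.53)<.02); print(dy,np.median(P[kk,2]))
```

```text
56.0667 [0.63746548 0.11520806 0.2589004 ] [-0.59442766 -0.46169123 -0.04754493]
(0.062, 0.072) 310 edges [0.1143 0.1503] mid 0.1323 gap 0.1339 0.1344
(0.072, 0.08) 254 edges [0.1142 0.15  ] mid 0.1321 gap 0.1478 0.1482
(0.087, 0.103) 522 edges [0.1141 0.15  ] mid 0.132 gap 0.1259 0.1264
(0.11, 0.118) 276 edges [0.114  0.1499] mid 0.1319 gap 0.1311 0.1315
(0.118, 0.128) 101 edges [0.114  0.1498] mid 0.1319 gap 0.1238 0.1245
bolt 222 0.09487253315474119 0.13374039786162423
slot x 0.08396648604140376 0.08538747129727634 tip 0.1208870059628574
strap top z 0.358900140340377 at far 0.0486062918611056
cork top 0.035088237476762485 74
-0.03 0.03700668387961226
0 0.034123097202647945
0.03 0.03667434763458921
```

View pics/w16.png

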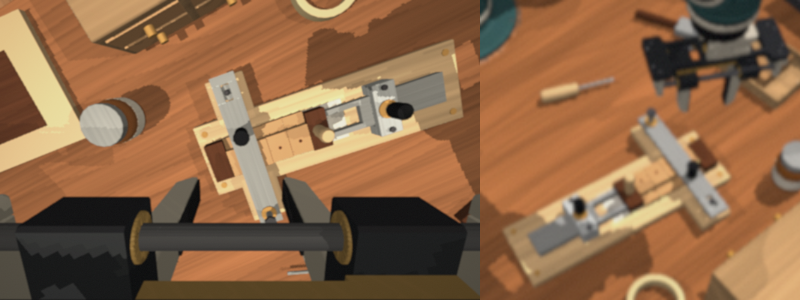

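The picture shows the strap across the row with the bolt in its slot at (228,92), the jaw tight against the row and the jar upright. One final numeric check, then hand in.

Run:
```python
from h import *
bedbuttons("wrist"); bedbuttons("side")
i,d=manip.grab_frame("side"); P=cloud(cam("side"),np.where(d>0,d,np.nan)).reshape(-1,3);P=P[~np.isnan(P[:,0])]
k=P[(P[:,2]>.032)&(P[:,2]<.045)&(abs(P[:,0]-.53)<.06)&(abs(P[:,1]-.42)<.052)]; print("cork",rect(k),np.percentile(k[:,2],[5,50,95]))
for l in("glue_bottle","screw_jar"): print(l,[(round(x["score"],2),np.round(x["xy"]).tolist()) for x in manip.look_for("side",l)[:1]])
o=manip.get_obs(); print(o["time_s"],o["ft_force"]); print(manip.sign_off())
```

```text
wrist bed top: x -8 y 156 [11. 41.] 90.0
wrist bed top: x 0 y 60 [108.  60.] 90.0
cork (array([0.52769843, 0.41655081]), array([0.05621286, 0.09491743]), 6.581272602081299) [0.03255811 0.03552529 0.03872705]
glue_bottle [(0.84, [441.0, 204.0])]
screw_jar [(0.66, [336.0, 211.0])]
56.4667 [-0.51002754  0.06193292  0.15321888]
the job is handed in; nothing more can be done
None
```

The job is done and handed in at about 56 s of the 210 s; no verdict was reported. I put the cork block in the tray and pulled the jaw back until the plunger dropped. I then laid all four buttons in the row with tongues to the free bolt. One of them was knocked aside during the run and was found again. After that I pulled the plunger so the jaw closed on the row, then lifted the strap, swung it across and dropped its slot over the free bolt.

**Last checks**
- **Strap:** its top is at 48.6 mm, which means fully down. The slot centre is about 1 to 2 mm across the strap from the bolt.
- **Row:** the buttons were within about 3 mm of the line when placed. Afterwards the row and the jaw show as one gap-free block, apart from the part hidden under the strap. I judged the squeeze from the images only; the contact force was not measured.
- **Cork:** it lies flat in the tray with its top at about 36 mm. The spread in that reading is camera noise of a few mm.
- **Glue bottle:** it was found where it was before.
- **Robot:** it stands clear, with no force on the tool.

**Disagreements**
- The last detector call for the screw jar pointed at the jig instead (score 0.66). The final pictures show the jar standing upright.
- The scene and side cameras disagreed by about 5 mm in x. I used their mean, refined with the wrist camera.

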